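# Change the screwdriving station over to the next product

## Task

To change this screwdriving station over for the next product, first turn the black torque collar of the docked screwdriver clockwise (seen from above) all the way to its marked stop; then turn the controller's selector knob exactly four clicks clockwise from where it stands and leave it resting in that notch. Also clear away the empty white parts cups: nest them all, upright, one inside the other in the fixed steel cup holder, each fully down. Leave the bottle, the roll of tape and the hand screwdriver alone.

Things in the scene. Friction and masses are not known exactly. Their poses are not given: they have to be found in the camera images.
- driver: electric screwdriver fixed nose up in a dark steel dock (80 x 80 x 40 mm); origin: centre of the dock's underside, on the barrel's axis, z up. A fixed grey scale flange, 72 mm across, has its top at 105 mm; the collar turns just above it; above the collar only the steel nose (at most 34 mm across) rises, to 160 mm
- collar_grip (a point): point on the axis of the black ribbed collar ring (58 mm across, 28 mm high), 22 mm above its lower edge: the height for the TCP. It turns with the collar about the vertical. A click every 20 degrees (about 0.2 Nm), clockwise from above until a hard stop, 5 to 7 clicks from the start. Let go, it settles in the nearest notch
- collar_mark (a point): white line on the collar's top face, 24 mm from the axis; turns with the collar. At the stop it points in the same direction from the axis as stop_mark
- stop_mark (a point): the large white raised tick on the fixed scale flange, 33 mm from the axis, that marks the stop (the small ticks are the other clicks)
- controller: grey controller box, 95 x 95 x 45 mm, fixed; origin: centre of the underside, z up; the selector knob is in the middle of its top
- selector_grip (a point): on the knob's axis, 77 mm above the table: the height for the TCP. Turns with the black knob: a disc 48 mm across, 8 mm high, with a bar grip on it 46 mm long and 14 mm wide, its top 86 mm above the table. The bar lies along the point's x, so fingers close along its y. Clicks every 30 degrees (about 0.13 Nm); let go, it settles in the nearest notch
- selector_mark (a point): white pointer line on the knob's top, 18 mm from the knob's axis; turns with the knob (its x axis points from the mark to the knob's axis). Four clicks are a third of a turn. The knob has 9 notches between hard stops and starts in the second, third or fourth, counting clockwise
- holder: steel cup holder, fixed: a round foot 80 mm across and 6 mm high that carries an open steel cup of just the shape of the white cups, its rim 60 mm and its inner floor 28 mm above the table. Origin: centre of the foot's underside, z up. The first cup nested in it has its underside 28 mm above the table, each further one 22 mm higher
- cup1: white plastic parts cup, an open round cone 54 mm high, 42 mm across the foot, 66 mm across the rim, wall 2 mm, its raised inner floor 22 mm above its underside; about 60 g. Origin: centre of the underside, z up through the mouth. Set into another cup it rests on that one's floor, 22 mm higher, with about 1 mm play. May be absent (None)
- cup2: white parts cup, just like cup1; may be absent (None)
- cup3: white parts cup, just like cup1; may be absent (None)
- cup4: white parts cup, just like cup1; may be absent (None)
- cup5: white parts cup, just like cup1; may be absent (None)
- cup6: white parts cup, just like cup1; may be absent (None)
- bottle: water bottle, clear with a blue cap, 60 mm across, 170 mm high; origin: centre of the underside; not to be disturbed
- tape: roll of yellow tape lying flat, 84 mm across, 24 mm high; origin: centre of the underside; not to be disturbed
- handdriver: hand screwdriver lying on the table, black handle, 170 mm long, 26 mm thick; origin: its middle, at table height, length along its x axis; not to be disturbed

How it is judged:
On the way, in this order (a step that is already met when the one before it is completed fails the run):
1. the torque collar is at its marked stop (horizontal distance between collar_mark and stop_mark below 0.01 m), for 0.2 s.
2. then the selector knob stands four clicks clockwise of its starting notch (distance of selector_mark from where it was at the start of the episode between 0.029 and 0.0332 m), for 0.2 s.
At the end, for the whole second after the job is handed in: Collar mark within 9 degrees of the stop mark; selector resting four clicks clockwise of its starting notch (within a third of a click); every cup present nested at rest: within 5 mm of the holder's axis, 0.08 rad of upright, underside within 4 mm of a nested height (28 + 22k mm) (all of step 2 and horizontal distance between collar_mark and stop_mark below 0.01 m and horizontal distance between each of cup1, cup2, cup3, cup4, cup5, cup6 and holder below 0.005 m and angle between each of cup1, cup2, cup3, cup4, cup5, cup6's own z axis and vertical below 0.08 rad and linear speed of each of cup1, cup2, cup3, cup4, cup5, cup6 below 0.02 m/s and (z of cup1 in the frame of holder between 0.024 and 0.032 m or z of cup1 in the frame of holder between 0.046 and 0.054 m or z of cup1 in the frame of holder between 0.068 and 0.076 m or z of cup1 in the frame of holder between 0.09 and 0.098 m or z of cup1 in the frame of holder between 0.112 and 0.12 m or z of cup1 in the frame of holder between 0.134 and 0.142 m) and (z of cup2 in the frame of holder between 0.024 and 0.032 m or z of cup2 in the frame of holder between 0.046 and 0.054 m or z of cup2 in the frame of holder between 0.068 and 0.076 m or z of cup2 in the frame of holder between 0.09 and 0.098 m or z of cup2 in the frame of holder between 0.112 and 0.12 m or z of cup2 in the frame of holder between 0.134 and 0.142 m) and (z of cup3 in the frame of holder between 0.024 and 0.032 m or z of cup3 in the frame of holder between 0.046 and 0.054 m or z of cup3 in the frame of holder between 0.068 and 0.076 m or z of cup3 in the frame of holder between 0.09 and 0.098 m or z of cup3 in the frame of holder between 0.112 and 0.12 m or z of cup3 in the frame of holder between 0.134 and 0.142 m) and (z of cup4 in the frame of holder between 0.024 and 0.032 m or z of cup4 in the frame of holder between 0.046 and 0.054 m or z of cup4 in the frame of holder between 0.068 and 0.076 m or z of cup4 in the frame of holder between 0.09 and 0.098 m or z of cup4 in the frame of holder between 0.112 and 0.12 m or z of cup4 in the frame of holder between 0.134 and 0.142 m) and (z of cup5 in the frame of holder between 0.024 and 0.032 m or z of cup5 in the frame of holder between 0.046 and 0.054 m or z of cup5 in the frame of holder between 0.068 and 0.076 m or z of cup5 in the frame of holder between 0.09 and 0.098 m or z of cup5 in the frame of holder between 0.112 and 0.12 m or z of cup5 in the frame of holder between 0.134 and 0.142 m) and (z of cup6 in the frame of holder between 0.024 and 0.032 m or z of cup6 in the frame of holder between 0.046 and 0.054 m or z of cup6 in the frame of holder between 0.068 and 0.076 m or z of cup6 in the frame of holder between 0.09 and 0.098 m or z of cup6 in the frame of holder between 0.112 and 0.12 m or z of cup6 in the frame of holder between 0.134 and 0.142 m)); the robot touches nothing.
It fails at once if the bottle is moved by more than 3 cm (distance of bottle from where it was at the start of the episode above 0.03 m).
It fails at once if the roll of tape is moved by more than 3 cm (distance of tape from where it was at the start of the episode above 0.03 m).
It fails at once if the hand screwdriver is moved by more than 3 cm (distance of handdriver from where it was at the start of the episode above 0.03 m).
Of cup1, cup2, cup3, cup4, cup5, cup6 only 4 to 6 are there at a start; the rules pass over those that are not, and their reading is None.
At some moment in a run one of cup1, cup2, cup3, cup4, cup5, cup6 may be knocked a few centimetres aside while the robot is not near it.
Once in a run the grip may slacken for a moment while it holds something.
It also fails if it takes over 210 s, if anything falls off the work surface, if the arm or the gripper's body presses on something with over 40 N, if the wrist force passes 120 N, or if a joint passes its speed limit or range.

## Robot

A 6-joint arm with a two-finger parallel gripper is mounted at the origin on the work surface. World frame = base frame: x ahead of the robot, y to its left, z up, the work surface at z = 0. Lengths are in m, angles in rad, forces in N, time in s.
With the tool pointing down it reaches from about 0.375 to 0.9 m from the base axis. Payload 3.1 kg.
Tool frame: the origin (TCP) lies between the finger pads, 19 mm behind the fingertips; this is the grasp point; z points along the fingers, y is the line along which they close (so a half turn about z gives the same grasp; the last joint's range is limited). The gripper opens to 85 mm and grips with 20 to 120 N. Pads are 22 mm wide; open, the fingers measure 114 mm over their backs; the gripper's body (76 mm by 85 mm) begins 54 mm behind the grasp point. The pads swing forward as they close: fully open they stand 13 mm farther back than shut.
Start: joints at [1.071, 0.527, 1.433, -0, 1.181, -0.178], TCP at [0.198, 0.593, 0.25] pointing down, gripper open.
Joint ranges: [-3.08, 3.08], [-0.75, 2.2], [0.22, 2.44], [-1.43, 4.57], [0, 2.65], [-2.85, 2.85]. Speed limits (rad/s): [2.79, 2.79, 3.14, 3.14, 3.14, 3.14].

## Interface

Orientations are given as a unit quaternion [x, y, z, w].
In Python, from station import manip gives the robot as it stands.
- The arm moves only by the shell command python3 -m crank 'ROWS' [FORCE]. ROWS is JSON, a list of rows, each an object with "dp": the shift along the tool's x, y, z normalised to -1 to 1, where 1 is 50 cm, a list of three; "delta_rot": the turn, a rotation vector about the tool's x, y, z normalised to -1 to 1, where 1 is 2 pi rad, a list of three; "fingers": the opening, from -1 (shut) to 1 (fully open). A call has 1 to 12 rows; each row shifts and turns the commanded pose from where the row before left it, along the tool's axes as they then stand; what a row does not reach is not made up. A row lasts 1/12 s, in which the tool goes at most 41.7 mm and 7.16 degrees, less where a joint would pass 70% of its speed; a pose out of reach is approached as far as the arm can. A call with a number of a shift or a turn outside -1 to 1 is refused whole. A call with a gripper value outside its range is refused whole. The fingers move at their own pace and stop on an object; FORCE is the grip in N (left out, the last holds). Time passes only in rows, so rows that do not move let the fingers close. It gives the time, the measured TCP pose, the force, the opening and the grip force at its end, in the units of the state.
- manip.sense(): the state, without advancing time (a new reading comes with each control period).
- manip.snapshot(name): name is "side" or "top"; returns (picture, depth): 400x640x3 uint8, red, green, blue; 400x640 float32, m along the optical axis (not along the pixel's ray), 0 where there is no reading.
- manip.camera_model(name): a dict with "fx", "fy", "cx", "cy" (pixels), "k1" (the pictures are not rectified: a ray, as slopes to the right and down, at radius r is drawn at 1 + k1 r^2 times it, then the intrinsics apply), "origin" and "attitude" of the camera in the world. Camera axes: x right, y up, looking along -z (the intrinsics and any distortion apply to the point x, -y, -z); pixel columns grow to the right and rows downward; lengths in m; the calibration is good to about 2 mm. A picture is of the moment at which its call begins. camera_model takes no time and is no camera call.
- manip.sign_off(): hands the job in; it is judged then, once.
The state is a dict: "t": time; "q": joint angles; "qd": joint speeds; "tau": joint torques, N m; "tcp_pos": TCP position; "tool_rot": TCP orientation; "force": force on the tool from outside, world axes, zero at the start; "ft_torque": the same for the moment, N m; "finger_gap": opening from 0.0 (shut) to 1.0 (fully open); "gripper_force": force on a finger pad.
Only numpy, scipy, OpenCV 4.12 (cv2) and the standard library are available. Lean on these libraries where they do the work, as an engineer would, in place of code of your own. Each camera call takes 0.05 s, during which the arm holds its last target. There are 200 camera calls.

## Working session

There is one attempt and no reset: what is moved stays moved. The work goes in short steps, Python scripts to look and compute and a shell command to move; the robot and the scene stay as the last step left them, time stands still between calls to the robot, and variables do not carry over. Pictures are saved under pics/ and viewed, at most 14 in all, crops included, and the job is handed in when it is done.

```bash
ls; mkdir -p pics
cat > h.py <<'E'
import numpy as np, cv2
from station import manip
from scipy.spatial.transform import Rotation as R
def att(m):
    a=np.array(m["attitude"],float)
    return a if a.shape==(3,3) else R.from_quat(a).as_matrix()
def cloud(n,d,m):
    h,w=d.shape
    u,v=np.meshgrid(np.arange(w,dtype=float),np.arange(h,dtype=float))
    K=np.array([[m["fx"],0,m["cx"]],[0,m["fy"],m["cy"]],[0,0,1]])
    p=np.stack([u.ravel(),v.ravel()],1)[:,None]
    x=cv2.undistortPoints(p,K,np.array([m["k1"],0,0,0,0.]))[:,0]
    c=np.stack([x[:,0],-x[:,1],-np.ones(len(x))],1)*d.reshape(-1,1)
    P=c@att(m).T+np.array(m["origin"])
    P[d.ravel()==0]=np.nan
    return P.reshape(h,w,3)
def look(n,save=None):
    im,d=manip.snapshot(n); m=manip.camera_model(n)
    if save: cv2.imwrite(f"pics/{save}.png",cv2.cvtColor(im,cv2.COLOR_RGB2BGR))
    return im,d,cloud(n,d,m)
E
python3 - <<'E'
from h import *
for n in("top","side"):
    im,d,P=look(n,n+"0"); np.savez(f"{n}0.npz",im=im,P=P); print(manip.camera_model(n))
print(manip.sense())
E
```

```text
pics
{'fx': 366.447365999664, 'fy': 366.447365999664, 'cx': 319.8515206012493, 'cy': 204.18343617585623, 'k1': 0.008850949840479837, 'origin': array([0.39898846, 0.00208267, 0.9908825 ]), 'attitude': array([-0.06525   ,  0.0767035 ,  0.73752486, -0.66776949])}
{'fx': 411.3354545784315, 'fy': 411.3354545784315, 'cx': 319.7249684309515, 'cy': 201.52628802776806, 'k1': -0.04490730899304825, 'origin': array([ 0.36440496, -0.72043286,  0.8769653 ]), 'attitude': array([ 0.37399548, -0.05071928, -0.14008442,  0.91538587])}
{'t': 0.1, 'q': array([ 1.07048619e+00,  5.28371480e-01,  1.43377167e+00, -2.81058436e-05,
        1.18137357e+00, -1.78487981e-01]), 'qd': array([-0.00245397, -0.00110981, -0.00357115, -0.00071501, -0.00129498,
       -0.00064976]), 'tau': array([-4.21258956e-04, -4.43301129e+01, -1.78585410e+01, -2.10920607e-04,
        3.88622531e-03, -1.12979893e-05]), 'tcp_pos': array([0.19736456, 0.59238791, 0.24913328]), 'tool_rot': array([ 1.60212230e-01,  9.87082122e-01, -9.11481236e-04, -3.08026571e-04]), 'force': array([ 0.74562069, -0.97427679, -1.0867109 ]), 'ft_torque': array([-0.04364577, -0.0804312 , -0.05794887]), 'gripper_force': 0.0, 'finger_gap': 1.0018916450121789}
```

View pics/top0.png

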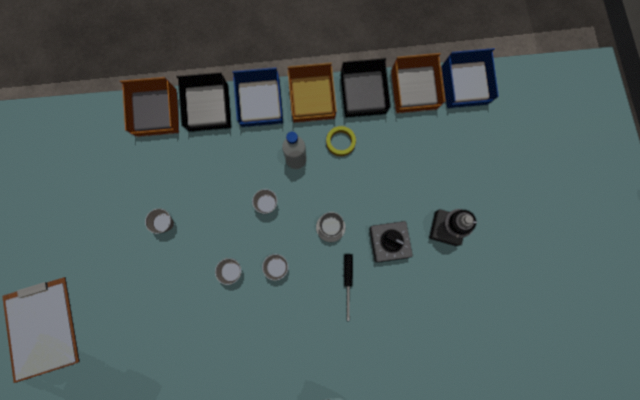

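View pics/side0.png

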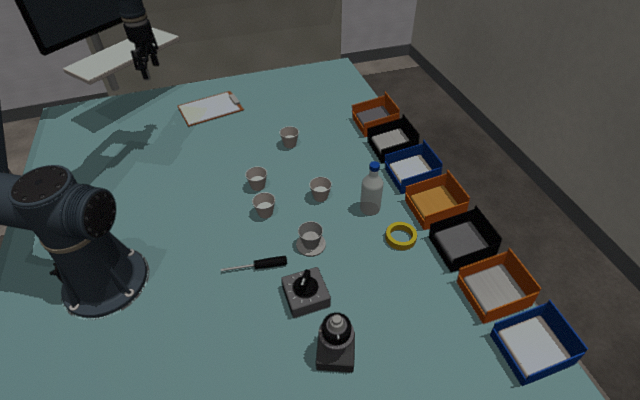

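The top view shows cups at (160,222), (265,203), (229,272) and (275,267). The holder is at (331,226), the controller at (391,241), the driver at (455,226), the bottle at (294,152), the tape at (341,140) and the hand driver at (348,285).

```bash
cat > m0.py <<'E'
from h import *
from scipy.optimize import least_squares
def circ(q,r):
    f=lambda c:np.hypot(q[:,0]-c[0],q[:,1]-c[1])-r
    s=least_squares(f,np.nanmedian(q,0)[:2],loss="soft_l1",f_scale=.002); return s.x,np.abs(s.fun).mean()
if __name__=="__main__":
    T=np.load("top0.npz");S=np.load("side0.npz")
    P,im=T["P"],T["im"]
    print("table z",np.nanmedian(P[300:380,200:300,2]),np.nanmedian(S["P"][250:300,180:220,2]))
    for n,(u,v) in dict(a=(160,222),b=(265,203),c=(229,272),d=(275,267),hold=(331,226)).items():
        q=P[v-20:v+20,u-20:u+20].reshape(-1,3)
        c=np.nanmedian(q[(q[:,2]>.03)],0)
        top=np.nanmax(q[:,2])
        r=q[(q[:,2]>top-.006)]
        out=circ(r,.0325)
        # same in side
        s=S["P"].reshape(-1,3); s=s[(np.hypot(s[:,0]-out[0][0],s[:,1]-out[0][1])<.05)]
        ts=np.nanpercentile(s[:,2],99.5); o2=circ(s[s[:,2]>ts-.006],.0325)
        print(n,top,out,len(r),"side",ts,o2)
    for n,(u,v,h) in dict(contr=(391,241,25),driver=(455,226,30)).items():
        q=P[v-h:v+h,u-h:u+h].reshape(-1,3)
        print(n,np.histogram(q[:,2][~np.isnan(q[:,2])],np.arange(0,.18,.01))[0])
    def up(im,x,y,w,h,f): 
        return cv2.resize(im[y:y+h,x:x+w],None,fx=f,fy=f,interpolation=cv2.INTER_CUBIC)[:,:,::-1]
    a=np.hstack([up(im,365,215,50,50,7),up(im,430,200,50,50,7)])
    b=np.hstack([up(S["im"],280,262,50,50,7),up(S["im"],312,305,50,50,7)])
    cv2.imwrite("pics/crop0.png",cv2.resize(np.clip(np.vstack([a,b]).astype(float)*1.7,0,255).astype(np.uint8),(590,590)))
    # box centers
    import sys
    q=P[205:280,365:418].reshape(-1,3); q=q[abs(q[:,2]-.045)<.006]
    print("ctl",cv2.minAreaRect((q[:,:2]*1000).astype(np.float32)))
    q=P[215:268,365:418].reshape(-1,3); q=q[q[:,2]>.075]; print("bar",cv2.minAreaRect((q[:,:2]*1000).astype(np.float32)))
    for nm,PP,sl in (("top",P,np.s_[195:255,425:490]),("side",S["P"],np.s_[300:375,305:370])):
        q=PP[sl].reshape(-1,3)
        for lo,hi,r in ((.100,.110,.036),(.127,.137,.029)):
            w=q[(q[:,2]>lo)&(q[:,2]<hi)]; print(nm,lo,len(w),cv2.minEnclosingCircle((w[:,:2]*1000).astype(np.float32)), np.median(w[:,2]))
        w=q[q[:,2]>.15];print("nose",w.mean(0),len(w))
E
python3 m0.py
```

```text
table z 0.00014063804606090358 -0.0005763010626473886
a 0.05756609303234683 (array([0.58695436, 0.39726775]), np.float64(0.001247353924234612)) 71 side 0.05566761546846876 (array([0.58891714, 0.39793047]), np.float64(0.0015523214355382003))
b 0.05683385639010241 (array([0.61170426, 0.12121878]), np.float64(0.0011310660000656554)) 72 side 0.05539016891744845 (array([0.61357516, 0.11976409]), np.float64(0.0015805082964262418))
c 0.05775396890953555 (array([0.44158468, 0.22462571]), np.float64(0.0010805833763954083)) 74 side 0.05587467190234644 (array([0.44271654, 0.22407843]), np.float64(0.0015484016337327902))
d 0.058680448538779406 (array([0.44004699, 0.10657973]), np.float64(0.001108817258309866)) 55 side 0.05595019324334292 (array([0.44157243, 0.10525679]), np.float64(0.0015037095256283054))
hold 0.06291235818427166 (array([ 0.53293178, -0.04525749]), np.float64(0.0012542684995348174)) 77 side 0.06149958328264784 (array([ 0.53479788, -0.04692865]), np.float64(0.0013673928260147944))
contr [ 628   24   30   38 1049  146   17   13  103    2    0    0    0    0
    0    0    0]
driver [1382   52   51  243  241   13    3    0    0    3  190   41   51  328
   56   51   34]
ctl ((476.4612731933594, -196.59254455566406), (94.84915924072266, 95.51455688476562), 2.350341320037842)
bar ((476.06109619140625, -195.63829040527344), (45.15357971191406, 13.565022468566895), 56.89860916137695)
top 0.1 190 ((497.6694641113281, -355.5115966796875), 36.92514419555664) 0.1053777967404339
top 0.127 301 ((499.49163818359375, -355.5466003417969), 30.554256439208984) 0.13449102094417353
nose [ 0.49744157 -0.35441542  0.15708526] 85
side 0.1 267 ((500.3863525390625, -357.2374267578125), 35.98972702026367) 0.10502722861478064
side 0.127 428 ((500.3682861328125, -357.23248291015625), 29.461305618286133) 0.13379186109144353
nose [ 0.49973398 -0.35900399  0.15626839] 108
```

View pics/crop0.png

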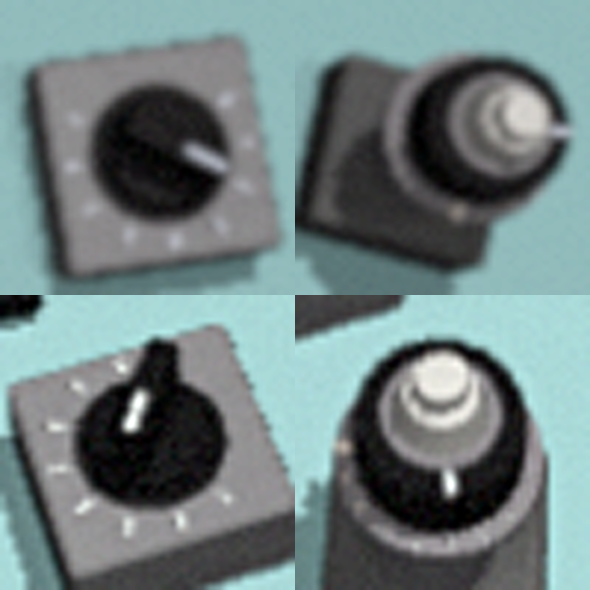

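The crops show the collar mark pointing roughly to -y and the large stop tick roughly to -x. The knob's pointer is at the right end of the bar, toward -y and slightly -x. Next I'll compute the angles.

```bash
cat > marks.py <<'E'
from h import *
def marks(im,P,c,zlo,zhi,rlo,rhi,thr):
    g=im.astype(int).min(2); r=np.hypot(P[...,0]-c[0],P[...,1]-c[1])
    k=(r>rlo)&(r<rhi)&(P[...,2]>zlo)&(P[...,2]<zhi)
    m=(k&(g>thr)).astype(np.uint8)
    n,l,st,ce=cv2.connectedComponentsWithStats(m,connectivity=8)
    o=[]
    for i in range(1,n):
        q=P[l==i]-[c[0],c[1],0]; w=g[l==i].astype(float)
        q=(q*w[:,None]).sum(0)/w.sum()
        o.append((int(st[i,4]),round(float(np.degrees(np.arctan2(q[1],q[0]))),1),round(float(np.hypot(*q[:2])),4),round(float(q[2]),3)))
    return sorted(o,reverse=True)[:12]
E
cat > m1.py <<'E'
from marks import *
for n,cd,cc in(("top",(.4985,-.3555),(.4762,-.196)),("side",(.5004,-.3572),None)):
    Z=np.load(n+"0.npz");im,P=Z["im"],Z["P"]
    if cc is None:
        q=P[255:325,275:335].reshape(-1,3); q=q[abs(q[:,2]-.045)<.005]
        print(r:=cv2.minAreaRect((q[:,:2]*1000).astype(np.float32))); cc=np.array(r[0])/1000
    print(n,"collar",marks(im,P,cd,.125,.142,.018,.03,70))
    print("flange",marks(im,P,cd,.1,.116,.028,.038,105))
    print("sel",marks(im,P,cc,.056,.095,.008,.026,70))
    print("box",marks(im,P,cc,.04,.05,.026,.04,135))
E
python3 m1.py
```

```text
top collar [(9, -98.8, 0.0254, 0.135), (6, -49.9, 0.0197, 0.136), (1, -128.9, 0.03, 0.134)]
flange []
sel [(12, -117.8, 0.015, 0.088)]
box []
((478.0802001953125, -198.24740600585938), (95.42367553710938, 96.64690399169922), 2.185938835144043)
side collar [(18, 17.6, 0.0174, 0.134), (14, -99.6, 0.0225, 0.135), (5, 110.6, 0.0187, 0.136), (3, -140.8, 0.0182, 0.137), (3, -174.4, 0.0185, 0.137), (2, 146.0, 0.0184, 0.135), (2, -60.1, 0.0192, 0.138), (1, 80.9, 0.024, 0.131)]
flange [(1, -121.8, 0.0324, 0.105)]
sel [(13, -122.7, 0.0139, 0.086)]
box [(1, 92.7, 0.0363, 0.048)]
```

Run:
```python
from h import *
for n,u,v,c in(("top",457,235,(.4985,-.3555)),("side",320,330,(.5004,-.3572))):
    Z=np.load(n+"0.npz")
    for j in range(v-1,v+3):
        for i in range(u-1,u+3):
            p=Z["P"][j,i]; print(i,j,Z["im"][j,i],p.round(3),round(np.degrees(np.arctan2(p[1]-c[1],p[0]-c[0])),1),round(np.hypot(p[0]-c[0],p[1]-c[1]),4)) if Z["im"][j,i].min()>80 else 0
S=np.load("side0.npz");P=S["P"];q=P[255:325,275:335].reshape(-1,3);q=q[q[:,2]>.078];print("bar side",cv2.minAreaRect((q[:,:2]*1000).astype(np.float32)))
```

```text
319 330 [101  98  93] [ 0.469 -0.343  0.106] 155.7 0.0339
320 330 [104  98  94] [ 0.471 -0.345  0.108] 156.7 0.0318
320 331 [92 87 84] [ 0.471 -0.346  0.106] 159.3 0.0317
bar side ((483.46075439453125, -270.6136474609375), (34.38090515136719, 186.59068298339844), 4.400735855102539)
```

```bash
cat > plan.py <<'E'
# usage: plan.py yaw_deg|- x y z [x y z ...] : turn first, then shifts; prints row counts & per-row values
import sys; from h import *
s=manip.sense(); Rm=R.from_quat(s["tool_rot"]).as_matrix(); p=s["tcp_pos"]
psi=np.degrees(np.arctan2(Rm[1,0],Rm[0,0]))
print("t",round(s["t"],1),"p",p.round(4),"yaw",psi.round(2),"q1,q6",s["q"][[0,5]].round(3),"tilt",np.degrees(Rm[:2,2]).round(2),"gap",round(s["finger_gap"],3),"F",s["force"].round(1),"Tz",s["ft_torque"].round(2)[2],"g",round(s["gripper_force"],1))
a=sys.argv[1:]
if a:
    y=psi
    if a[0]!="-":
        y=float(a[0]); d=(psi-y+180)%360-180; n=int(np.ceil(abs(d)/7)) or 1
        print(f"turn {d:.2f}deg cw: {n} rows rz {d/360/n:.5f}")
    c,t=np.cos(np.radians(y)),np.sin(np.radians(y))
    for w in np.array(a[1:],float).reshape(-1,3):
        d=w-p; L=np.array([c*d[0]+t*d[1],t*d[0]-c*d[1],-d[2]])/.5
        n=int(np.ceil(np.linalg.norm(L)/.07)) or 1
        print(w,n,"rows dp",(L/n).round(5)); p=w
E
python3 plan.py 106 .5 .2 .25 .499 -.3565 .25 .499 -.3565 .128
```

```text
t 0.1 p [0.1974 0.5924 0.2491] yaw 161.56 q1,q6 [ 1.07  -0.178] tilt [-0.05 -0.1 ] gap 1.002 F [ 0.7 -1.  -1.1] Tz -0.06 g 0.0
turn 55.56deg cw: 8 rows rz 0.01929
[0.5  0.2  0.25] 15 rows dp [-0.06141  0.02437 -0.00012]
[ 0.499  -0.3565  0.25  ] 16 rows dp [-0.06683 -0.01929 -0.     ]
[ 0.499  -0.3565  0.128 ] 4 rows dp [0.    0.    0.061]
```

```bash
Z='.'
python3 -m crank '[{"dp":[0,0,0],"delta_rot":[0,0,0.0193],"fingers":1},{"dp":[0,0,0],"delta_rot":[0,0,0.0193],"fingers":1},{"dp":[0,0,0],"delta_rot":[0,0,0.0193],"fingers":1},{"dp":[0,0,0],"delta_rot":[0,0,0.0193],"fingers":1},{"dp":[0,0,0],"delta_rot":[0,0,0.0193],"fingers":1},{"dp":[0,0,0],"delta_rot":[0,0,0.0193],"fingers":1},{"dp":[0,0,0],"delta_rot":[0,0,0.0193],"fingers":1},{"dp":[0,0,0],"delta_rot":[0,0,0.0193],"fingers":1}]' 40
python3 -m crank '[{"dp":[-0.061,0.024,0],"delta_rot":[0,0,0],"fingers":1},{"dp":[-0.061,0.024,0],"delta_rot":[0,0,0],"fingers":1},{"dp":[-0.061,0.024,0],"delta_rot":[0,0,0],"fingers":1},{"dp":[-0.061,0.024,0],"delta_rot":[0,0,0],"fingers":1},{"dp":[-0.061,0.024,0],"delta_rot":[0,0,0],"fingers":1},{"dp":[-0.061,0.024,0],"delta_rot":[0,0,0],"fingers":1},{"dp":[-0.061,0.024,0],"delta_rot":[0,0,0],"fingers":1},{"dp":[-0.061,0.024,0],"delta_rot":[0,0,0],"fingers":1},{"dp":[-0.061,0.024,0],"delta_rot":[0,0,0],"fingers":1},{"dp":[-0.061,0.024,0],"delta_rot":[0,0,0],"fingers":1},{"dp":[-0.061,0.024,0],"delta_rot":[0,0,0],"fingers":1},{"dp":[-0.061,0.024,0],"delta_rot":[0,0,0],"fingers":1}]'
python3 plan.py 106 .5 .2 .25 .499 -.3565 .25 .499 -.3565 .128
```

```text
t: 0.77
tcp_pos: [0.1974, 0.5926, 0.2494]
tool_rot: [0.604, 0.797, -0.001, 0.0]
force: [-0.5, -0.5, -0.5]
finger_gap: 0.997
gripper_force: 0.0
t: 1.77
tcp_pos: [0.4373, 0.2792, 0.2497]
tool_rot: [0.602, 0.799, -0.0, -0.0]
force: [0.3, -0.3, 0.6]
finger_gap: 1.0
gripper_force: 0.0
t 1.8 p [0.4373 0.2792 0.2497] yaw 105.98 q1,q6 [0.353 0.074] tilt [-0.04 -0.01] gap 1.0 F [ 0.3 -0.3  0.6] Tz -0.07 g 0.0
turn -0.02deg cw: 1 rows rz -0.00006
[0.5  0.2  0.25] 3 rows dp [-0.06227  0.02564 -0.00018]
[ 0.499  -0.3565  0.25  ] 16 rows dp [-0.06683 -0.01929 -0.     ]
[ 0.499  -0.3565  0.128 ] 4 rows dp [0.    0.    0.061]
```

```bash
python3 -m crank '[{"dp":[-0.062,0.0256,0],"delta_rot":[0,0,0],"fingers":1},{"dp":[-0.062,0.0256,0],"delta_rot":[0,0,0],"fingers":1},{"dp":[-0.062,0.0256,0],"delta_rot":[0,0,0],"fingers":1},{"dp":[-0.067,-0.0193,0],"delta_rot":[0,0,0],"fingers":1},{"dp":[-0.067,-0.0193,0],"delta_rot":[0,0,0],"fingers":1},{"dp":[-0.067,-0.0193,0],"delta_rot":[0,0,0],"fingers":1},{"dp":[-0.067,-0.0193,0],"delta_rot":[0,0,0],"fingers":1},{"dp":[-0.067,-0.0193,0],"delta_rot":[0,0,0],"fingers":1},{"dp":[-0.067,-0.0193,0],"delta_rot":[0,0,0],"fingers":1},{"dp":[-0.067,-0.0193,0],"delta_rot":[0,0,0],"fingers":1},{"dp":[-0.067,-0.0193,0],"delta_rot":[0,0,0],"fingers":1},{"dp":[-0.067,-0.0193,0],"delta_rot":[0,0,0],"fingers":1}]'
python3 -m crank '[{"dp":[-0.067,-0.0193,0],"delta_rot":[0,0,0],"fingers":1},{"dp":[-0.067,-0.0193,0],"delta_rot":[0,0,0],"fingers":1},{"dp":[-0.067,-0.0193,0],"delta_rot":[0,0,0],"fingers":1},{"dp":[-0.067,-0.0193,0],"delta_rot":[0,0,0],"fingers":1},{"dp":[-0.067,-0.0193,0],"delta_rot":[0,0,0],"fingers":1},{"dp":[-0.067,-0.0193,0],"delta_rot":[0,0,0],"fingers":1},{"dp":[0,0,0],"delta_rot":[0,0,0],"fingers":1},{"dp":[0,0,0],"delta_rot":[0,0,0],"fingers":1}]'
python3 plan.py 106 .499 -.3565 .25 .499 -.3565 .128
```

```text
t: 2.77
tcp_pos: [0.4983, -0.1135, 0.2497]
tool_rot: [0.602, 0.798, -0.0, -0.0]
force: [0.1, 0.2, -0.2]
finger_gap: 0.999
gripper_force: 0.0
t: 3.43
tcp_pos: [0.498, -0.3229, 0.2493]
tool_rot: [0.603, 0.798, 0.0, -0.0]
force: [-0.8, 0.3, 0.5]
finger_gap: 0.997
gripper_force: 0.0
t 3.4 p [ 0.498  -0.3229  0.2493] yaw 105.79 q1,q6 [-0.763 -1.039] tilt [-0.03  0.04] gap 0.997 F [-0.8  0.3  0.5] Tz -0.01 g 0.0
turn -0.21deg cw: 1 rows rz -0.00059
[ 0.499  -0.3565  0.25  ] 1 rows dp [-0.06513 -0.01659 -0.00141]
[ 0.499  -0.3565  0.128 ] 4 rows dp [0.    0.    0.061]
```

```bash
python3 -m crank '[{"dp":[-0.065,-0.0166,0],"delta_rot":[0,0,0],"fingers":1},{"dp":[0,0,0.06],"delta_rot":[0,0,0],"fingers":1},{"dp":[0,0,0.06],"delta_rot":[0,0,0],"fingers":1},{"dp":[0,0,0.06],"delta_rot":[0,0,0],"fingers":1},{"dp":[0,0,0.03],"delta_rot":[0,0,0],"fingers":1},{"dp":[0,0,0.03],"delta_rot":[0,0,0],"fingers":1},{"dp":[0,0,0],"delta_rot":[0,0,0],"fingers":1}]'
python3 plan.py - .499 -.3565 .128
python3 -m crank '[{"dp":[0,0,0],"delta_rot":[0,0,0],"fingers":-1},{"dp":[0,0,0],"delta_rot":[0,0,0],"fingers":-1},{"dp":[0,0,0],"delta_rot":[0,0,0],"fingers":-1},{"dp":[0,0,0],"delta_rot":[0,0,0],"fingers":-1},{"dp":[0,0,0],"delta_rot":[0,0,0],"fingers":-1},{"dp":[0,0,0],"delta_rot":[0,0,0],"fingers":-1},{"dp":[0,0,0],"delta_rot":[0,0,0],"fingers":-1},{"dp":[0,0,0],"delta_rot":[0,0,0],"fingers":-1}]' 40
python3 plan.py
```

```text
t: 4.02
tcp_pos: [0.4977, -0.351, 0.1265]
tool_rot: [0.601, 0.799, 0.001, -0.004]
force: [-0.1, 0.8, 0.1]
finger_gap: 1.003
gripper_force: 0.0
t 4.0 p [ 0.4977 -0.351   0.1265] yaw 106.05 q1,q6 [-0.798 -1.078] tilt [-0.34  0.37] gap 1.003 F [-0.1  0.8  0.1] Tz -0.05 g 0.0
[ 0.499  -0.3565  0.128 ] 1 rows dp [-0.01135 -0.00047 -0.00298]
t: 4.68
tcp_pos: [0.5002, -0.3544, 0.1316]
tool_rot: [0.602, 0.798, 0.0, 0.001]
force: [1.3, 2.8, 6.1]
finger_gap: 0.663
gripper_force: 43.4
t 4.7 p [ 0.5002 -0.3544  0.1316] yaw 105.97 q1,q6 [-0.799 -1.078] tilt [ 0.12 -0.04] gap 0.663 F [1.3 2.8 6.1] Tz 0.01 g 43.4
```

```bash
python3 -m crank '[{"dp":[-0.003,0,-0.002],"delta_rot":[0,0,0.012],"fingers":-1},{"dp":[0,0,0],"delta_rot":[0,0,0.018],"fingers":-1},{"dp":[0,0,0],"delta_rot":[0,0,0.018],"fingers":-1},{"dp":[0,0,0],"delta_rot":[0,0,0.018],"fingers":-1},{"dp":[0,0,0],"delta_rot":[0,0,0.018],"fingers":-1},{"dp":[0,0,0],"delta_rot":[0,0,0.018],"fingers":-1},{"dp":[0,0,0],"delta_rot":[0,0,0.018],"fingers":-1},{"dp":[0,0,0],"delta_rot":[0,0,0.018],"fingers":-1},{"dp":[0,0,0],"delta_rot":[0,0,0.018],"fingers":-1},{"dp":[0,0,0],"delta_rot":[0,0,0.018],"fingers":-1},{"dp":[0,0,0],"delta_rot":[0,0,0.018],"fingers":-1},{"dp":[0,0,0],"delta_rot":[0,0,0],"fingers":-1}]'
python3 plan.py
python3 - <<'E'
from h import *
im,d,P=look("side"); c=cv2.resize(im[290:360,290:390],None,fx=6,fy=6,interpolation=cv2.INTER_CUBIC)
cv2.imwrite("pics/col1.png",np.clip(c[:,:,::-1]*1.7,0,255).astype(np.uint8))
E
```

```text
t: 5.68
tcp_pos: [0.501, -0.3547, 0.1317]
tool_rot: [0.949, 0.314, 0.001, -0.0]
force: [3.4, 4.2, 2.5]
finger_gap: 0.663
gripper_force: 43.4
t 5.7 p [ 0.501  -0.3547  0.1317] yaw 36.58 q1,q6 [-0.799  0.131] tilt [0.14 0.1 ] gap 0.663 F [3.4 4.2 2.5] Tz -0.07 g 43.4
```

View pics/col1.png

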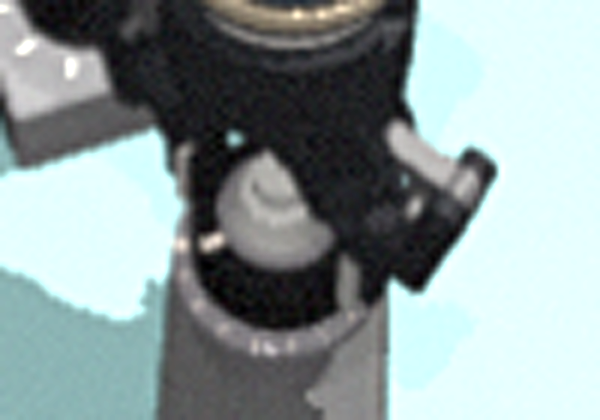

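The mark, at crop pixel (210,240), has turned with the collar and is nearing the stop tick at (180,243). I'll carry on until the moment rises.

```bash
python3 -m crank '[{"dp":[0,0,0],"delta_rot":[0,0,0.018],"fingers":-1},{"dp":[0,0,0],"delta_rot":[0,0,0.018],"fingers":-1},{"dp":[0,0,0],"delta_rot":[0,0,0.018],"fingers":-1},{"dp":[0,0,0],"delta_rot":[0,0,0.018],"fingers":-1},{"dp":[0,0,0],"delta_rot":[0,0,0],"fingers":-1}]'
python3 plan.py
python3 -m crank '[{"dp":[0,0,0],"delta_rot":[0,0,0.01],"fingers":-1},{"dp":[0,0,0],"delta_rot":[0,0,0],"fingers":-1}]'
python3 plan.py
python3 -m crank '[{"dp":[0,0,0],"delta_rot":[0,0,0.01],"fingers":-1},{"dp":[0,0,0],"delta_rot":[0,0,0],"fingers":-1}]'
python3 plan.py
python3 - <<'E'
from h import *
im,d,P=look("side"); c=cv2.resize(im[290:360,290:390],None,fx=6,fy=6,interpolation=cv2.INTER_CUBIC)
cv2.imwrite("pics/col2.png",np.clip(c[:,:,::-1]*1.7,0,255).astype(np.uint8))
E
```

```text
t: 6.15
tcp_pos: [0.5012, -0.355, 0.1317]
tool_rot: [0.996, 0.093, 0.001, -0.0]
force: [3.2, 4.2, 2.1]
finger_gap: 0.664
gripper_force: 43.4
t 6.2 p [ 0.5012 -0.355   0.1317] yaw 10.65 q1,q6 [-0.799  0.584] tilt [0.16 0.06] gap 0.664 F [3.2 4.2 2.1] Tz -0.03 g 43.4
t: 6.32
tcp_pos: [0.5011, -0.3551, 0.1317]
tool_rot: [0.998, 0.063, 0.001, -0.0]
force: [3.0, 3.5, 1.2]
finger_gap: 0.66
gripper_force: 43.4
t 6.3 p [ 0.5011 -0.3551  0.1317] yaw 7.17 q1,q6 [-0.799  0.644] tilt [0.15 0.05] gap 0.66 F [3.  3.5 1.2] Tz -0.1 g 43.4
t: 6.48
tcp_pos: [0.5004, -0.3552, 0.1317]
tool_rot: [0.999, 0.032, 0.0, -0.0]
force: [1.1, 3.9, 3.1]
finger_gap: 0.664
gripper_force: 43.5
t 6.5 p [ 0.5004 -0.3552  0.1317] yaw 3.71 q1,q6 [-0.8    0.705] tilt [0.05 0.04] gap 0.664 F [1.1 3.9 3.1] Tz 0.0 g 43.5
```

View pics/col2.png

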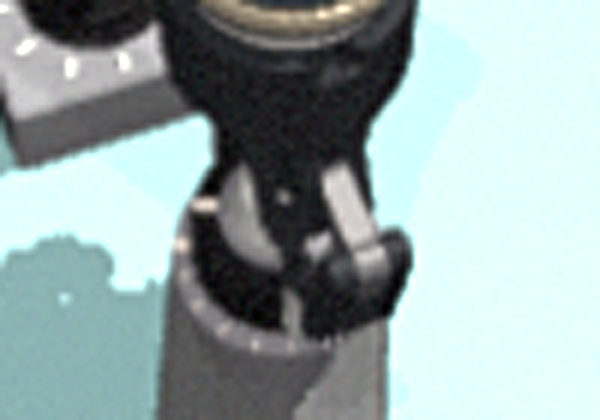

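```bash
cat > ray.py <<'E'
from h import *
def ray(n,u,v,z):
    m=manip.camera_model(n);K=np.array([[m["fx"],0,m["cx"]],[0,m["fy"],m["cy"]],[0,0,1]])
    x=cv2.undistortPoints(np.array([[[u,v]]],float),K,np.array([m["k1"],0,0,0,0.]))[0,0]
    d=att(m)@np.array([x[0],-x[1],-1]);o=np.array(m["origin"]);return o+d*(z-o[2])/d[2]
E
python3 - <<'E'
from ray import *
c=np.array([.5004,-.3572])
for l,u,v,z in(("mark",203,205,.134),("tick",180,243,.107),("mark1",212,240,.134)):
    p=ray("side",290+(u-2.5)/6,290+(v-2.5)/6,z)[:2]-c; print(l,np.degrees(np.arctan2(p[1],p[0])),np.hypot(*p))
E
python3 -m crank '[{"dp":[0,0,0],"delta_rot":[0,0,0.01],"fingers":-1},{"dp":[0,0,0],"delta_rot":[0,0,0.01],"fingers":-1},{"dp":[0,0,0],"delta_rot":[0,0,0],"fingers":-1}]'
python3 plan.py
```

```text
mark 155.0058861910899 0.024871489008778086
tick 156.31075009990806 0.03270689300622996
mark1 -174.72462013137007 0.023576816695652217
t: 6.78
tcp_pos: [0.497, -0.3549, 0.1315]
tool_rot: [1.0, -0.03, -0.003, -0.001]
force: [-6.3, 2.5, 7.1]
finger_gap: 0.66
gripper_force: 44.3
t 6.8 p [ 0.497  -0.3549  0.1315] yaw -3.39 q1,q6 [-0.801  0.831] tilt [-0.39  0.15] gap 0.66 F [-6.3  2.5  7.1] Tz -0.02 g 44.3
```

Mark is at 155° and the tick at 156°, so the collar is at its stop, and the lateral force confirms it. I'll release it and go to the knob.

```bash
python3 -m crank '[{"dp":[0,0,0],"delta_rot":[0,0,-0.005],"fingers":-1},{"dp":[0,0,0],"delta_rot":[0,0,0],"fingers":1},{"dp":[0,0,0],"delta_rot":[0,0,0],"fingers":1},{"dp":[0,0,0],"delta_rot":[0,0,0],"fingers":1},{"dp":[0,0,0],"delta_rot":[0,0,0],"fingers":1},{"dp":[0,0,0],"delta_rot":[0,0,0],"fingers":1},{"dp":[0,0,-0.05],"delta_rot":[0,0,0],"fingers":1},{"dp":[0,0,-0.06],"delta_rot":[0,0,0],"fingers":1},{"dp":[0,0,-0.06],"delta_rot":[0,0,0],"fingers":1},{"dp":[0,0,0],"delta_rot":[0,0,0],"fingers":1}]'
python3 plan.py 60 .477 -.197 .216 .477 -.197 .077
```

```text
t: 7.62
tcp_pos: [0.5028, -0.3589, 0.2222]
tool_rot: [1.0, -0.014, 0.004, 0.005]
force: [1.0, -0.5, -1.0]
finger_gap: 1.001
gripper_force: 0.0
t 7.6 p [ 0.5028 -0.3589  0.2222] yaw -1.64 q1,q6 [-0.801  0.799] tilt [ 0.5  -0.53] gap 1.001 F [ 1.  -0.5 -1. ] Tz 0.03 g 0.0
turn -61.64deg cw: 9 rows rz -0.01903
[ 0.477 -0.197  0.216] 5 rows dp [ 0.05092 -0.04132  0.00248]
[ 0.477 -0.197  0.077] 4 rows dp [0.     0.     0.0695]
```

```bash
python3 -m crank '[{"dp":[0,0,0],"delta_rot":[0,0,-0.019],"fingers":1},{"dp":[0,0,0],"delta_rot":[0,0,-0.019],"fingers":1},{"dp":[0,0,0],"delta_rot":[0,0,-0.019],"fingers":1},{"dp":[0,0,0],"delta_rot":[0,0,-0.019],"fingers":1},{"dp":[0,0,0],"delta_rot":[0,0,-0.019],"fingers":1},{"dp":[0,0,0],"delta_rot":[0,0,-0.019],"fingers":1},{"dp":[0,0,0],"delta_rot":[0,0,-0.019],"fingers":1},{"dp":[0,0,0],"delta_rot":[0,0,-0.019],"fingers":1},{"dp":[0,0,0],"delta_rot":[0,0,-0.019],"fingers":1}]'
python3 -m crank '[{"dp":[0.051,-0.0413,0],"delta_rot":[0,0,0],"fingers":1},{"dp":[0.051,-0.0413,0],"delta_rot":[0,0,0],"fingers":1},{"dp":[0.051,-0.0413,0],"delta_rot":[0,0,0],"fingers":1},{"dp":[0.051,-0.0413,0],"delta_rot":[0,0,0],"fingers":1},{"dp":[0.051,-0.0413,0],"delta_rot":[0,0,0],"fingers":1},{"dp":[0,0,0],"delta_rot":[0,0,0],"fingers":1},{"dp":[0,0,0],"delta_rot":[0,0,0],"fingers":1},{"dp":[0,0,0],"delta_rot":[0,0,0],"fingers":1}]'
python3 plan.py 60 .477 -.197 .077
python3 - <<'E'
from marks import *
im,d,P=look("side","s3"); print(marks(im,P,(.5004,-.3572),.125,.142,.018,.03,70))
E
```

```text
t: 8.37
tcp_pos: [0.4999, -0.3561, 0.2156]
tool_rot: [0.865, 0.502, -0.0, -0.0]
force: [0.0, -0.3, -0.2]
finger_gap: 0.998
gripper_force: 0.0
t: 9.03
tcp_pos: [0.4752, -0.1945, 0.2162]
tool_rot: [0.866, 0.5, 0.0, 0.001]
force: [0.8, 0.1, 0.1]
finger_gap: 1.0
gripper_force: 0.0
t 9.0 p [ 0.4752 -0.1945  0.2162] yaw 59.94 q1,q6 [-0.606 -0.081] tilt [ 0.07 -0.08] gap 1.0 F [0.8 0.1 0.1] Tz -0.0 g 0.0
turn -0.06deg cw: 1 rows rz -0.00018
[ 0.477 -0.197  0.077] 4 rows dp [-0.00063  0.0014   0.06959]
[(26, 144.2, 0.0211, 0.134), (22, 19.3, 0.0168, 0.134), (7, -115.4, 0.0181, 0.136), (4, -77.2, 0.0184, 0.135), (3, -156.1, 0.0185, 0.134), (2, -178.6, 0.0187, 0.137), (1, 129.5, 0.028, 0.135), (1, 110.6, 0.0284, 0.134), (1, 80.8, 0.0242, 0.131), (1, -17.5, 0.0295, 0.131)]
```

Run:
```python
import cv2,numpy as np
im=cv2.imread("pics/s3.png");cv2.imwrite("pics/col3.png",np.clip(cv2.resize(im[290:360,290:390],None,fx=6,fy=6,interpolation=cv2.INTER_CUBIC)*1.7,0,255).astype(np.uint8))
```

```text
(no output)
```

View pics/col3.png

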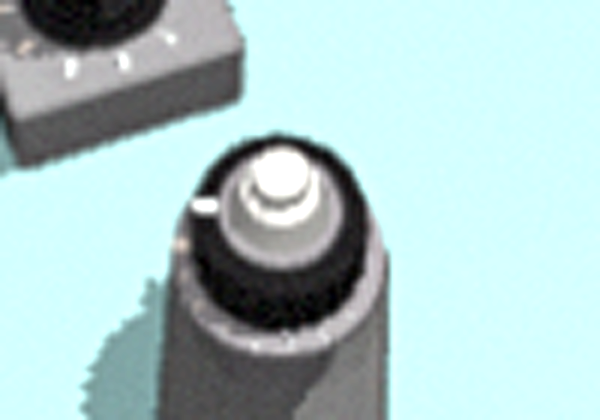

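The mark, at (205,205), hasn't moved since release and points in the same direction as the stop tick. Now I'll grip the knob.

```bash
python3 -m crank '[{"dp":[0,0.0014,0.06],"delta_rot":[0,0,0],"fingers":1},{"dp":[0,0,0.06],"delta_rot":[0,0,0],"fingers":1},{"dp":[0,0,0.06],"delta_rot":[0,0,0],"fingers":1},{"dp":[0,0,0.06],"delta_rot":[0,0,0],"fingers":0},{"dp":[0,0,0.038],"delta_rot":[0,0,0],"fingers":-0.2},{"dp":[0,0,0],"delta_rot":[0,0,0],"fingers":-0.2},{"dp":[0,0,0],"delta_rot":[0,0,0],"fingers":-0.2}]' 35
python3 plan.py - .477 -.197 .077
python3 -m crank '[{"dp":[0,0,0],"delta_rot":[0,0,0],"fingers":-1},{"dp":[0,0,0],"delta_rot":[0,0,0],"fingers":-1},{"dp":[0,0,0],"delta_rot":[0,0,0],"fingers":-1},{"dp":[0,0,0],"delta_rot":[0,0,0],"fingers":-1},{"dp":[0,0,0],"delta_rot":[0,0,0],"fingers":-1},{"dp":[0,0,0],"delta_rot":[0,0,0],"fingers":-1},{"dp":[0,0,0],"delta_rot":[0,0,0],"fingers":-1},{"dp":[0,0,0],"delta_rot":[0,0,0],"fingers":-1}]'
python3 plan.py
```

```text
t: 9.67
tcp_pos: [0.4751, -0.1954, 0.076]
tool_rot: [0.867, 0.499, -0.0, -0.001]
force: [0.2, 0.1, 0.5]
finger_gap: 0.456
gripper_force: 0.0
t 9.7 p [ 0.4751 -0.1954  0.076 ] yaw 59.81 q1,q6 [-0.608 -0.081] tilt [-0.08  0.05] gap 0.456 F [0.2 0.1 0.5] Tz -0.05 g 0.0
[ 0.477 -0.197  0.077] 1 rows dp [-0.00089  0.00502 -0.00193]
t: 10.33
tcp_pos: [0.478, -0.1963, 0.0786]
tool_rot: [0.866, 0.499, 0.002, 0.004]
force: [5.2, -2.3, -2.4]
finger_gap: 0.158
gripper_force: 39.6
t 10.3 p [ 0.478  -0.1963  0.0786] yaw 59.92 q1,q6 [-0.606 -0.081] tilt [ 0.39 -0.27] gap 0.158 F [ 5.2 -2.3 -2.4] Tz 0.14 g 39.6
```

```bash
python3 -m crank '[{"dp":[0,0.005,0],"delta_rot":[0,0,0],"fingers":-1},{"dp":[0,0,0],"delta_rot":[0,0,0.0183333],"fingers":-1},{"dp":[0,0,0],"delta_rot":[0,0,0.0183333],"fingers":-1},{"dp":[0,0,0],"delta_rot":[0,0,0.0183333],"fingers":-1},{"dp":[0,0,0],"delta_rot":[0,0,0.0183333],"fingers":-1},{"dp":[0,0,0],"delta_rot":[0,0,0.0183333],"fingers":-1},{"dp":[0,0,0],"delta_rot":[0,0,0.0183333],"fingers":-1},{"dp":[0,0,0],"delta_rot":[0,0,0.0183333],"fingers":-1},{"dp":[0,0,0],"delta_rot":[0,0,0.0183333],"fingers":-1},{"dp":[0,0,0],"delta_rot":[0,0,0.0183333],"fingers":-1},{"dp":[0,0,0],"delta_rot":[0,0,0],"fingers":-1}]'
python3 plan.py -60.1
```

```text
t: 11.25
tcp_pos: [0.4781, -0.1961, 0.0785]
tool_rot: [1.0, 0.004, 0.001, 0.001]
force: [0.8, 0.3, 5.6]
finger_gap: 0.158
gripper_force: 41.0
t 11.2 p [ 0.4781 -0.1961  0.0785] yaw 0.42 q1,q6 [-0.606  0.958] tilt [ 0.12 -0.1 ] gap 0.158 F [0.8 0.3 5.6] Tz 0.08 g 41.0
turn 60.52deg cw: 9 rows rz 0.01868
```

```bash
python3 -m crank '[{"dp":[0,0,0],"delta_rot":[0,0,0.0187],"fingers":-1},{"dp":[0,0,0],"delta_rot":[0,0,0.0187],"fingers":-1},{"dp":[0,0,0],"delta_rot":[0,0,0.0187],"fingers":-1},{"dp":[0,0,0],"delta_rot":[0,0,0.0187],"fingers":-1},{"dp":[0,0,0],"delta_rot":[0,0,0.0187],"fingers":-1},{"dp":[0,0,0],"delta_rot":[0,0,0.0187],"fingers":-1},{"dp":[0,0,0],"delta_rot":[0,0,0.0187],"fingers":-1},{"dp":[0,0,0],"delta_rot":[0,0,0.0187],"fingers":-1},{"dp":[0,0,0],"delta_rot":[0,0,0.0187],"fingers":-1},{"dp":[0,0,0],"delta_rot":[0,0,0],"fingers":-1},{"dp":[0,0,0],"delta_rot":[0,0,0],"fingers":-1},{"dp":[0,0,0],"delta_rot":[0,0,0],"fingers":-1}]'
python3 plan.py -60.1
```

```text
t: 12.25
tcp_pos: [0.4781, -0.1959, 0.0785]
tool_rot: [0.867, -0.499, 0.001, 0.0]
force: [1.1, 0.8, 6.3]
finger_gap: 0.156
gripper_force: 41.1
t 12.2 p [ 0.4781 -0.1959  0.0785] yaw -59.88 q1,q6 [-0.605  2.01 ] tilt [ 0.13 -0.08] gap 0.156 F [1.1 0.8 6.3] Tz 0.16 g 41.1
turn 0.22deg cw: 1 rows rz 0.00060
```

Turned 120°. Now I'll release, rise, rotate back to a neutral wrist angle and check.

```bash
python3 -m crank '[{"dp":[0,0,0],"delta_rot":[0,0,0],"fingers":0},{"dp":[0,0,0],"delta_rot":[0,0,0],"fingers":0},{"dp":[0,0,0],"delta_rot":[0,0,0],"fingers":0},{"dp":[0,0,0],"delta_rot":[0,0,0],"fingers":0},{"dp":[0,0,0],"delta_rot":[0,0,0],"fingers":0},{"dp":[0,0,-0.06],"delta_rot":[0,0,0],"fingers":1},{"dp":[0,0,-0.06],"delta_rot":[0,0,0],"fingers":1},{"dp":[0,0,-0.06],"delta_rot":[0,0,0],"fingers":1},{"dp":[0,0,-0.07],"delta_rot":[0,0,0],"fingers":1},{"dp":[0,0,-0.07],"delta_rot":[0,0,0],"fingers":1},{"dp":[0,0,-0.02],"delta_rot":[0,0,0],"fingers":1},{"dp":[0,0,0],"delta_rot":[0,0,0],"fingers":1}]'
python3 - <<'E'
from marks import *
im,d,P=look("side","s4"); print(marks(im,P,(.478,-.198),.056,.095,.008,.026,70))
c=lambda x,y:cv2.resize(im[y:y+70,x:x+60],None,fx=6,fy=6,interpolation=cv2.INTER_CUBIC)
cv2.imwrite("pics/sel4.png",np.clip(np.hstack([c(275,255),c(310,295)])[:,:,::-1]*1.7,0,255).astype(np.uint8))
E
python3 plan.py 100 .441 .106 .24
```

```text
t: 13.25
tcp_pos: [0.4788, -0.1965, 0.2501]
tool_rot: [0.866, -0.5, 0.004, 0.0]
force: [1.1, -0.0, -0.2]
finger_gap: 1.001
gripper_force: 0.0
[(16, 116.8, 0.0148, 0.086)]
t 13.3 p [ 0.4775 -0.1957  0.2479] yaw -60.08 q1,q6 [-0.606  2.014] tilt [ 0.11 -0.08] gap 1.001 F [-0.7 -0.1 -0.1] Tz 0.05 g 0.0
turn -160.08deg cw: 23 rows rz -0.01933
[0.441 0.106 0.24 ] 9 rows dp [0.06744 0.00365 0.00174]
```

View pics/sel4.png

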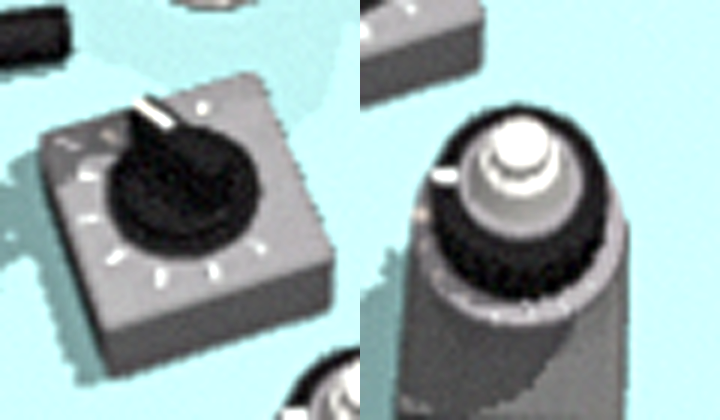

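Selector pointer went from -122.7° to 116.8°, which is 120.5° clockwise, and the collar is unchanged. Now the cups. The self-centred grasps show the truth is about top-x + 1.8 mm and top-y.

```bash
cat > loc.py <<'E'
from m0 import *
def cups(save=None):
    im,d,P=look("top",save)
    m=((P[...,2]>.035)&(P[...,2]<.16)&(P[...,0]>.3)&(P[...,0]<.76)&(P[...,1]>-.12)&(P[...,1]<.6)).astype(np.uint8)
    n,l,st,ce=cv2.connectedComponentsWithStats(m)
    for i in range(1,n):
        if st[i,4]<40: continue
        q=P[l==i]; top=np.percentile(q[:,2],98); r=q[q[:,2]>top-.008]
        c,e=circ(r,.0325); print("c",(c+[.0018,0]).round(4),"top",top.round(4),"n",st[i,4],"err",e.round(4), "px",ce[i].round(0))
if __name__=="__main__": cups()
E
python3 loc.py
python3 -m crank '[{"dp":[0,0,0],"delta_rot":[0,0,-0.0193],"fingers":1},{"dp":[0,0,0],"delta_rot":[0,0,-0.0193],"fingers":1},{"dp":[0,0,0],"delta_rot":[0,0,-0.0193],"fingers":1},{"dp":[0,0,0],"delta_rot":[0,0,-0.0193],"fingers":1},{"dp":[0,0,0],"delta_rot":[0,0,-0.0193],"fingers":1},{"dp":[0,0,0],"delta_rot":[0,0,-0.0193],"fingers":1},{"dp":[0,0,0],"delta_rot":[0,0,-0.0193],"fingers":1},{"dp":[0,0,0],"delta_rot":[0,0,-0.0193],"fingers":1},{"dp":[0,0,0],"delta_rot":[0,0,-0.0193],"fingers":1},{"dp":[0,0,0],"delta_rot":[0,0,-0.0193],"fingers":1},{"dp":[0,0,0],"delta_rot":[0,0,-0.0193],"fingers":1},{"dp":[0,0,0],"delta_rot":[0,0,-0.0193],"fingers":1}]' 30
python3 plan.py 90 .4416 .1066 .2 .4416 .1066 .051
```

```text
c [0.7586 0.0331] top 0.1498 n 506 err 0.001 px [294. 152.]
c [0.613  0.1209] top 0.0557 n 180 err 0.0014 px [262. 199.]
c [0.5889 0.3969] top 0.0555 n 222 err 0.0015 px [155. 220.]
c [ 0.5344 -0.0449] top 0.062 n 215 err 0.0015 px [331. 222.]
c [0.4417 0.1065] top 0.056 n 188 err 0.0015 px [273. 266.]
c [0.4431 0.2243] top 0.0567 n 194 err 0.0013 px [224. 271.]
t: 14.35
tcp_pos: [0.4758, -0.1947, 0.2441]
tool_rot: [0.979, 0.205, -0.002, -0.002]
force: [-0.5, 0.8, 0.8]
finger_gap: 1.003
gripper_force: 0.0
t 14.3 p [ 0.4758 -0.1947  0.2441] yaw 23.63 q1,q6 [-0.606  0.552] tilt [-0.3   0.21] gap 1.003 F [-0.5  0.8  0.8] Tz 0.03 g 0.0
turn -66.37deg cw: 10 rows rz -0.01844
[0.4416 0.1066 0.2   ] 9 rows dp [ 0.06695 -0.00761  0.00979]
[0.4416 0.1066 0.051 ] 5 rows dp [0.     0.     0.0596]
```

```bash
python3 -m crank '[{"dp":[0,0,0],"delta_rot":[0,0,-0.0184],"fingers":1},{"dp":[0,0,0],"delta_rot":[0,0,-0.0184],"fingers":1},{"dp":[0,0,0],"delta_rot":[0,0,-0.0184],"fingers":1},{"dp":[0,0,0],"delta_rot":[0,0,-0.0184],"fingers":1},{"dp":[0,0,0],"delta_rot":[0,0,-0.0184],"fingers":1},{"dp":[0,0,0],"delta_rot":[0,0,-0.0184],"fingers":1},{"dp":[0,0,0],"delta_rot":[0,0,-0.0184],"fingers":1},{"dp":[0,0,0],"delta_rot":[0,0,-0.0184],"fingers":1},{"dp":[0,0,0],"delta_rot":[0,0,-0.0184],"fingers":1},{"dp":[0,0,0],"delta_rot":[0,0,-0.0184],"fingers":1}]' 30
python3 -m crank '[{"dp":[0.067,-0.0077,0.01],"delta_rot":[0,0,0],"fingers":1},{"dp":[0.067,-0.0077,0.01],"delta_rot":[0,0,0],"fingers":1},{"dp":[0.067,-0.0077,0.01],"delta_rot":[0,0,0],"fingers":1},{"dp":[0.067,-0.0077,0.01],"delta_rot":[0,0,0],"fingers":1},{"dp":[0.067,-0.0077,0.01],"delta_rot":[0,0,0],"fingers":1},{"dp":[0.067,-0.0077,0.01],"delta_rot":[0,0,0],"fingers":1},{"dp":[0.067,-0.0077,0.01],"delta_rot":[0,0,0],"fingers":1},{"dp":[0.067,-0.0077,0.01],"delta_rot":[0,0,0],"fingers":1},{"dp":[0.067,-0.0077,0.01],"delta_rot":[0,0,0],"fingers":1},{"dp":[0,0,0],"delta_rot":[0,0,0],"fingers":1},{"dp":[0,0,0],"delta_rot":[0,0,0],"fingers":1},{"dp":[0,0,0],"delta_rot":[0,0,0],"fingers":1}]'
python3 plan.py 90 .4416 .1066 .051
```

```text
t: 15.18
tcp_pos: [0.4758, -0.1947, 0.2441]
tool_rot: [0.708, 0.706, -0.001, -0.003]
force: [-0.7, -0.1, 0.3]
finger_gap: 0.998
gripper_force: 0.0
t: 16.18
tcp_pos: [0.4442, 0.106, 0.2006]
tool_rot: [0.71, 0.704, -0.001, -0.001]
force: [0.9, 0.1, -0.3]
finger_gap: 0.999
gripper_force: 0.0
t 16.2 p [0.4442 0.106  0.2006] yaw 89.58 q1,q6 [-0.011 -0.003] tilt [-0.2  -0.02] gap 0.999 F [ 0.9  0.1 -0.3] Tz 0.01 g 0.0
turn -0.42deg cw: 1 rows rz -0.00118
[0.4416 0.1066 0.051 ] 5 rows dp [ 0.00023 -0.00104  0.05982]
```

```bash
python3 -m crank '[{"dp":[0.001,-0.005,0.06],"delta_rot":[0,0,-0.001],"fingers":1},{"dp":[0,0,0.06],"delta_rot":[0,0,0],"fingers":1},{"dp":[0,0,0.06],"delta_rot":[0,0,0],"fingers":1},{"dp":[0,0,0.06],"delta_rot":[0,0,0],"fingers":1},{"dp":[0,0,0.03],"delta_rot":[0,0,0],"fingers":1},{"dp":[0,0,0.029],"delta_rot":[0,0,0],"fingers":1},{"dp":[0,0,0],"delta_rot":[0,0,0],"fingers":1},{"dp":[0,0,0],"delta_rot":[0,0,0],"fingers":1}]' 30
python3 plan.py
python3 -m crank '[{"dp":[0,0,0],"delta_rot":[0,0,0],"fingers":-1},{"dp":[0,0,0],"delta_rot":[0,0,0],"fingers":-1},{"dp":[0,0,0],"delta_rot":[0,0,0],"fingers":-1},{"dp":[0,0,0],"delta_rot":[0,0,0],"fingers":-1},{"dp":[0,0,0],"delta_rot":[0,0,0],"fingers":-1},{"dp":[0,0,0],"delta_rot":[0,0,0],"fingers":-1}]'
python3 plan.py
python3 -m crank '[{"dp":[0,0,-0.03],"delta_rot":[0,0,0],"fingers":-1},{"dp":[0,0,-0.06],"delta_rot":[0,0,0],"fingers":-1},{"dp":[0,0,-0.06],"delta_rot":[0,0,0],"fingers":-1},{"dp":[0,0,-0.06],"delta_rot":[0,0,0],"fingers":-1},{"dp":[0,0,0],"delta_rot":[0,0,0],"fingers":-1},{"dp":[0,0,0],"delta_rot":[0,0,0],"fingers":-1},{"dp":[0,0,0],"delta_rot":[0,0,0],"fingers":-1}]'
python3 plan.py 90 .5348 -.0453 .16 .5348 -.0453 .083
python3 - <<'E'
from h import *
im,d,P=look("side"); cv2.imwrite("pics/g1.png",cv2.resize(im[100:300,170:370],None,fx=3,fy=3)[:,:,::-1])
E
```

```text
t: 16.85
tcp_pos: [0.4424, 0.1054, 0.0517]
tool_rot: [0.709, 0.706, -0.001, -0.001]
force: [0.1, -0.5, 0.5]
finger_gap: 0.998
gripper_force: 0.0
t 16.9 p [0.4424 0.1054 0.0517] yaw 89.75 q1,q6 [-0.013 -0.008] tilt [-0.14 -0.  ] gap 0.998 F [ 0.1 -0.5  0.5] Tz 0.01 g 0.0
t: 17.35
tcp_pos: [0.4432, 0.1066, 0.0538]
tool_rot: [0.708, 0.706, 0.001, 0.001]
force: [-0.5, -1.8, 7.1]
finger_gap: 0.731
gripper_force: 32.3
t 17.4 p [0.4432 0.1066 0.0538] yaw 89.9 q1,q6 [-0.01  -0.008] tilt [ 0.14 -0.01] gap 0.731 F [-0.5 -1.8  7.1] Tz 0.05 g 32.3
t: 17.93
tcp_pos: [0.4422, 0.1068, 0.1575]
tool_rot: [0.708, 0.706, 0.0, 0.0]
force: [-0.9, 0.0, -0.1]
finger_gap: 0.73
gripper_force: 33.3
t 17.9 p [0.4422 0.1068 0.1575] yaw 89.89 q1,q6 [-0.01  -0.008] tilt [ 0.01 -0.  ] gap 0.73 F [-0.9  0.  -0.1] Tz -0.01 g 33.3
turn -0.11deg cw: 1 rows rz -0.00029
[ 0.5348 -0.0453  0.16  ] 6 rows dp [-0.05069  0.03087 -0.00082]
[ 0.5348 -0.0453  0.083 ] 3 rows dp [0.      0.      0.05133]
```

View pics/g1.png

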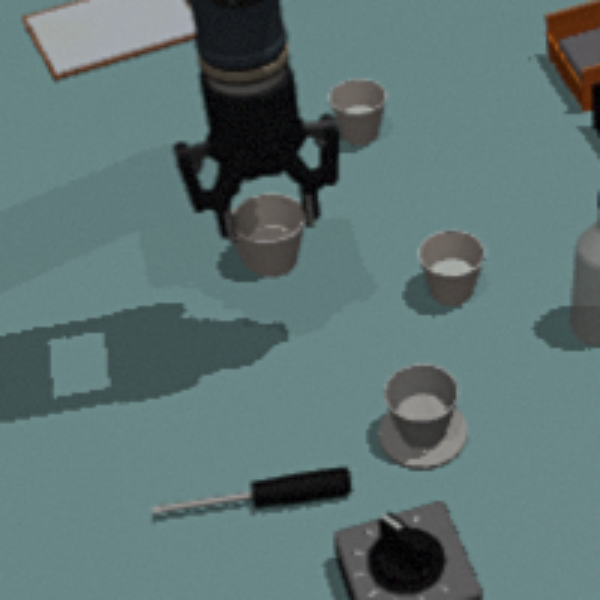

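The cup hangs upright in the gripper at (268,235) in the crop. Over to the holder.

```bash
python3 -m crank '[{"dp":[-0.0507,0.0309,0],"delta_rot":[0,0,0],"fingers":-1},{"dp":[-0.0507,0.0309,0],"delta_rot":[0,0,0],"fingers":-1},{"dp":[-0.0507,0.0309,0],"delta_rot":[0,0,0],"fingers":-1},{"dp":[-0.0507,0.0309,0],"delta_rot":[0,0,0],"fingers":-1},{"dp":[-0.0507,0.0309,0],"delta_rot":[0,0,0],"fingers":-1},{"dp":[-0.0507,0.0309,0],"delta_rot":[0,0,0],"fingers":-1},{"dp":[0,0,0],"delta_rot":[0,0,0],"fingers":-1},{"dp":[0,0,0],"delta_rot":[0,0,0],"fingers":-1},{"dp":[0,0,0],"delta_rot":[0,0,0],"fingers":-1},{"dp":[0,0,0],"delta_rot":[0,0,0],"fingers":-1}]'
python3 plan.py 90 .5348 -.0453 .16 .5348 -.0453 .083
```

```text
t: 18.82
tcp_pos: [0.5333, -0.0444, 0.1563]
tool_rot: [0.708, 0.707, -0.001, -0.002]
force: [0.2, 1.3, -0.2]
finger_gap: 0.732
gripper_force: 33.3
t 18.8 p [ 0.5333 -0.0444  0.1563] yaw 89.93 q1,q6 [-0.292 -0.291] tilt [-0.21  0.07] gap 0.732 F [ 0.2  1.3 -0.2] Tz -0.02 g 33.3
turn -0.07deg cw: 1 rows rz -0.00020
[ 0.5348 -0.0453  0.16  ] 1 rows dp [-0.00182  0.00291 -0.00733]
[ 0.5348 -0.0453  0.083 ] 3 rows dp [0.      0.      0.05133]
```

```bash
python3 -m crank '[{"dp":[-0.0015,0.0025,0.04],"delta_rot":[0,0,0],"fingers":-1},{"dp":[0,0,0.04],"delta_rot":[0,0,0],"fingers":-1},{"dp":[0,0,0.03],"delta_rot":[0,0,0],"fingers":-1},{"dp":[0,0,0.02],"delta_rot":[0,0,0],"fingers":-1},{"dp":[0,0,0.015],"delta_rot":[0,0,0],"fingers":-1},{"dp":[0,0,0],"delta_rot":[0,0,0],"fingers":-1},{"dp":[0,0,0],"delta_rot":[0,0,0],"fingers":-1}]'
python3 plan.py
python3 -m crank '[{"dp":[0,0,0],"delta_rot":[0,0,0],"fingers":1},{"dp":[0,0,0],"delta_rot":[0,0,0],"fingers":1},{"dp":[0,0,0],"delta_rot":[0,0,0],"fingers":1},{"dp":[0,0,0],"delta_rot":[0,0,0],"fingers":1},{"dp":[0,0,0],"delta_rot":[0,0,0],"fingers":1},{"dp":[0,0,-0.03],"delta_rot":[0,0,0],"fingers":1},{"dp":[0,0,-0.06],"delta_rot":[0,0,0],"fingers":1},{"dp":[0,0,-0.06],"delta_rot":[0,0,0],"fingers":1},{"dp":[0,0,-0.06],"delta_rot":[0,0,0],"fingers":1}]'
python3 plan.py 90 .48 .225 .19 .4427 .2246 .19 .4427 .2246 .051
```

```text
t: 19.4
tcp_pos: [0.5361, -0.0459, 0.085]
tool_rot: [0.708, 0.707, -0.0, -0.0]
force: [0.5, -0.1, -0.6]
finger_gap: 0.73
gripper_force: 33.3
t 19.4 p [ 0.5361 -0.0459  0.085 ] yaw 89.92 q1,q6 [-0.293 -0.292] tilt [-0.03  0.01] gap 0.73 F [ 0.5 -0.1 -0.6] Tz 0.03 g 33.3
t: 20.15
tcp_pos: [0.5358, -0.0462, 0.191]
tool_rot: [0.708, 0.706, -0.0, -0.001]
force: [0.0, 0.4, 0.2]
finger_gap: 1.003
gripper_force: 0.0
t 20.1 p [ 0.5358 -0.0462  0.191 ] yaw 89.88 q1,q6 [-0.294 -0.292] tilt [-0.07  0.02] gap 1.003 F [0.  0.4 0.2] Tz -0.01 g 0.0
turn -0.12deg cw: 1 rows rz -0.00034
[0.48  0.225 0.19 ] 8 rows dp [ 0.06781 -0.01395  0.00024]
[0.4427 0.2246 0.19  ] 2 rows dp [-0.0004 -0.0373 -0.    ]
[0.4427 0.2246 0.051 ] 4 rows dp [0.     0.     0.0695]
```

Now cup c. On the way I'll check the stack and the positions.

```bash
python3 -m crank '[{"dp":[0.0678,-0.0233,0],"delta_rot":[0,0,0],"fingers":1},{"dp":[0.0678,-0.0233,0],"delta_rot":[0,0,0],"fingers":1},{"dp":[0.0678,-0.0233,0],"delta_rot":[0,0,0],"fingers":1},{"dp":[0.0678,-0.0233,0],"delta_rot":[0,0,0],"fingers":1},{"dp":[0.0678,-0.0233,0],"delta_rot":[0,0,0],"fingers":1},{"dp":[0.0678,-0.0233,0],"delta_rot":[0,0,0],"fingers":1},{"dp":[0.0678,-0.0233,0],"delta_rot":[0,0,0],"fingers":1},{"dp":[0.0678,-0.0233,0],"delta_rot":[0,0,0],"fingers":1},{"dp":[0,0,0],"delta_rot":[0,0,0],"fingers":1},{"dp":[0,0,0],"delta_rot":[0,0,0],"fingers":1}]'
python3 loc.py
python3 plan.py 90 .4427 .2246 .19 .4427 .2246 .051
```

```text
t: 20.98
tcp_pos: [0.4427, 0.2266, 0.1902]
tool_rot: [0.706, 0.708, 0.0, 0.0]
force: [0.3, -0.0, -0.1]
finger_gap: 1.002
gripper_force: 0.0
c [0.7584 0.0338] top 0.1506 n 511 err 0.0012 px [294. 152.]
c [0.6132 0.121 ] top 0.0561 n 176 err 0.0013 px [262. 199.]
c [0.5887 0.3968] top 0.0557 n 217 err 0.0016 px [155. 220.]
c [ 0.5347 -0.0446] top 0.0835 n 550 err 0.0015 px [331. 223.]
c [0.4432 0.2245] top 0.0571 n 198 err 0.0012 px [224. 271.]
t 21.0 p [0.4434 0.2255 0.1901] yaw 90.01 q1,q6 [0.246 0.246] tilt [ 0.03 -0.02] gap 1.002 F [ 0.4 -0.   0.1] Tz 0.01 g 0.0
turn 0.01deg cw: 1 rows rz 0.00003
[0.4427 0.2246 0.19  ] 1 rows dp [-0.00172 -0.0014   0.0003 ]
[0.4427 0.2246 0.051 ] 4 rows dp [0.     0.     0.0695]
```

The first cup is nested, with its rim at 82 mm. Grasp c.

```bash
python3 -m crank '[{"dp":[-0.0015,-0.001,0.06],"delta_rot":[0,0,0],"fingers":1},{"dp":[0,0,0.06],"delta_rot":[0,0,0],"fingers":1},{"dp":[0,0,0.06],"delta_rot":[0,0,0],"fingers":1},{"dp":[0,0,0.06],"delta_rot":[0,0,0],"fingers":1},{"dp":[0,0,0.038],"delta_rot":[0,0,0],"fingers":1},{"dp":[0,0,0],"delta_rot":[0,0,0],"fingers":1},{"dp":[0,0,0],"delta_rot":[0,0,0],"fingers":-1},{"dp":[0,0,0],"delta_rot":[0,0,0],"fingers":-1},{"dp":[0,0,0],"delta_rot":[0,0,0],"fingers":-1},{"dp":[0,0,0],"delta_rot":[0,0,0],"fingers":-1},{"dp":[0,0,0],"delta_rot":[0,0,0],"fingers":-1},{"dp":[0,0,0],"delta_rot":[0,0,0],"fingers":-1}]' 30
python3 plan.py
python3 -m crank '[{"dp":[0,0,-0.03],"delta_rot":[0,0,0],"fingers":-1},{"dp":[0,0,-0.06],"delta_rot":[0,0,0],"fingers":-1},{"dp":[0,0,-0.06],"delta_rot":[0,0,0],"fingers":-1},{"dp":[0,0,-0.07],"delta_rot":[0,0,0],"fingers":-1},{"dp":[0,0,-0.06],"delta_rot":[0,0,0],"fingers":-1},{"dp":[0,0,0],"delta_rot":[0,0,0],"fingers":-1},{"dp":[0,0,0],"delta_rot":[0,0,0],"fingers":-1}]'
python3 plan.py 90 .535 -.045 .19 .535 -.045 .106
```

```text
t: 22.03
tcp_pos: [0.4442, 0.2245, 0.0523]
tool_rot: [0.708, 0.706, 0.001, 0.001]
force: [-0.4, 0.1, 6.5]
finger_gap: 0.739
gripper_force: 33.3
t 22.0 p [0.4442 0.2245 0.0523] yaw 89.9 q1,q6 [0.243 0.245] tilt [0.19 0.04] gap 0.739 F [-0.4  0.1  6.5] Tz 0.0 g 33.3
t: 22.62
tcp_pos: [0.4441, 0.2247, 0.193]
tool_rot: [0.708, 0.707, 0.002, 0.001]
force: [0.8, 0.5, -0.4]
finger_gap: 0.74
gripper_force: 33.4
t 22.6 p [0.4441 0.2247 0.193 ] yaw 89.91 q1,q6 [0.244 0.245] tilt [0.28 0.07] gap 0.74 F [ 0.8  0.5 -0.4] Tz 0.05 g 33.4
turn -0.09deg cw: 1 rows rz -0.00026
[ 0.535 -0.045  0.19 ] 9 rows dp [-0.05994  0.02021  0.00067]
[ 0.535 -0.045  0.106] 3 rows dp [0.    0.    0.056]
```

```bash
python3 -m crank '[{"dp":[-0.06,0.0202,0],"delta_rot":[0,0,0],"fingers":-1},{"dp":[-0.06,0.0202,0],"delta_rot":[0,0,0],"fingers":-1},{"dp":[-0.06,0.0202,0],"delta_rot":[0,0,0],"fingers":-1},{"dp":[-0.06,0.0202,0],"delta_rot":[0,0,0],"fingers":-1},{"dp":[-0.06,0.0202,0],"delta_rot":[0,0,0],"fingers":-1},{"dp":[-0.06,0.0202,0],"delta_rot":[0,0,0],"fingers":-1},{"dp":[-0.06,0.0202,0],"delta_rot":[0,0,0],"fingers":-1},{"dp":[-0.06,0.0202,0],"delta_rot":[0,0,0],"fingers":-1},{"dp":[-0.06,0.0202,0],"delta_rot":[0,0,0],"fingers":-1},{"dp":[0,0,0],"delta_rot":[0,0,0],"fingers":-1},{"dp":[0,0,0],"delta_rot":[0,0,0],"fingers":-1},{"dp":[0,0,0],"delta_rot":[0,0,0],"fingers":-1}]'
python3 plan.py 90 .535 -.045 .19 .535 -.045 .106
python3 - <<'E'
from h import *
im,d,P=look("side"); cv2.imwrite("pics/g2.png",cv2.resize(im[120:280,230:390],None,fx=3,fy=3)[:,:,::-1])
E
```

```text
t: 23.62
tcp_pos: [0.532, -0.0453, 0.1895]
tool_rot: [0.708, 0.706, -0.001, -0.002]
force: [-0.8, 0.3, 0.6]
finger_gap: 0.741
gripper_force: 33.4
t 23.6 p [ 0.532  -0.0453  0.1895] yaw 89.85 q1,q6 [-0.295 -0.292] tilt [-0.23  0.09] gap 0.741 F [-0.8  0.3  0.6] Tz 0.05 g 33.4
turn -0.15deg cw: 1 rows rz -0.00042
[ 0.535 -0.045  0.19 ] 1 rows dp [ 0.00065  0.00607 -0.00105]
[ 0.535 -0.045  0.106] 3 rows dp [0.    0.    0.056]
```

View pics/g2.png

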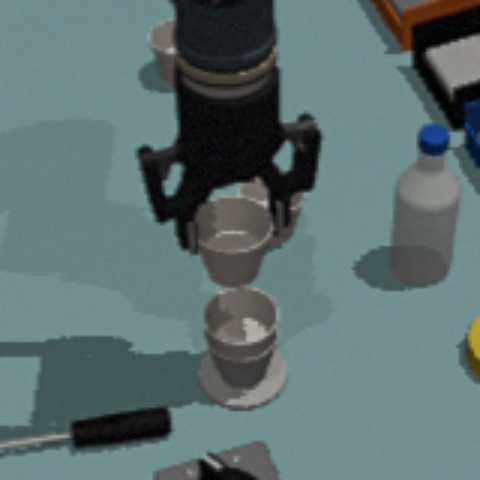

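The held cup is upright above the stack, with one cup seated in the holder. Lower it by 85 mm.

```bash
python3 -m crank '[{"dp":[0.0005,0.005,0.05],"delta_rot":[0,0,0],"fingers":-1},{"dp":[0,0,0.05],"delta_rot":[0,0,0],"fingers":-1},{"dp":[0,0,0.035],"delta_rot":[0,0,0],"fingers":-1},{"dp":[0,0,0.02],"delta_rot":[0,0,0],"fingers":-1},{"dp":[0,0,0.014],"delta_rot":[0,0,0],"fingers":-1},{"dp":[0,0,0],"delta_rot":[0,0,0],"fingers":-1},{"dp":[0,0,0],"delta_rot":[0,0,0],"fingers":-1}]'
python3 plan.py
python3 -m crank '[{"dp":[0,0,0],"delta_rot":[0,0,0],"fingers":1},{"dp":[0,0,0],"delta_rot":[0,0,0],"fingers":1},{"dp":[0,0,0],"delta_rot":[0,0,0],"fingers":1},{"dp":[0,0,0],"delta_rot":[0,0,0],"fingers":1},{"dp":[0,0,0],"delta_rot":[0,0,0],"fingers":1},{"dp":[0,0,-0.03],"delta_rot":[0,0,0],"fingers":1},{"dp":[0,0,-0.06],"delta_rot":[0,0,0],"fingers":1},{"dp":[0,0,-0.06],"delta_rot":[0,0,0],"fingers":1},{"dp":[0,0,-0.03],"delta_rot":[0,0,0],"fingers":1}]'
python3 plan.py 90 .6136 .121 .19 .6136 .121 .052
```

```text
t: 24.25
tcp_pos: [0.5361, -0.0451, 0.1067]
tool_rot: [0.708, 0.707, 0.0, 0.0]
force: [-0.3, -0.3, -0.0]
finger_gap: 0.741
gripper_force: 33.4
t 24.2 p [ 0.5361 -0.0451  0.1067] yaw 89.94 q1,q6 [-0.292 -0.291] tilt [0.01 0.  ] gap 0.741 F [-0.3 -0.3 -0. ] Tz -0.01 g 33.4
t: 25.0
tcp_pos: [0.5373, -0.046, 0.1996]
tool_rot: [0.708, 0.706, 0.001, 0.002]
force: [-0.2, -0.3, -0.3]
finger_gap: 1.0
gripper_force: 0.0
t 25.0 p [ 0.5373 -0.046   0.1996] yaw 89.89 q1,q6 [-0.293 -0.291] tilt [ 0.25 -0.07] gap 1.0 F [-0.2 -0.3 -0.3] Tz 0.01 g 0.0
turn -0.11deg cw: 1 rows rz -0.00032
[0.6136 0.121  0.19  ] 6 rows dp [0.05567 0.02544 0.00319]
[0.6136 0.121  0.052 ] 4 rows dp [0.    0.    0.069]
```

```bash
python3 -m crank '[{"dp":[0.0557,0.0258,0],"delta_rot":[0,0,0],"fingers":1},{"dp":[0.0557,0.0258,0],"delta_rot":[0,0,0],"fingers":1},{"dp":[0.0557,0.0258,0],"delta_rot":[0,0,0],"fingers":1},{"dp":[0.0557,0.0258,0],"delta_rot":[0,0,0],"fingers":1},{"dp":[0.0557,0.0258,0],"delta_rot":[0,0,0],"fingers":1},{"dp":[0.0557,0.0258,0],"delta_rot":[0,0,0],"fingers":1},{"dp":[0,0,0],"delta_rot":[0,0,0],"fingers":1},{"dp":[0,0,0],"delta_rot":[0,0,0],"fingers":1},{"dp":[0,0,0],"delta_rot":[0,0,0],"fingers":1}]'
python3 loc.py
python3 plan.py 90 .6136 .121 .19 .6136 .121 .052
```

```text
t: 25.75
tcp_pos: [0.613, 0.1211, 0.1962]
tool_rot: [0.708, 0.707, -0.001, -0.0]
force: [1.1, -0.4, -1.0]
finger_gap: 1.0
gripper_force: 0.0
c [0.7586 0.0332] top 0.1469 n 512 err 0.001 px [294. 152.]
c [0.6135 0.1229] top 0.056 n 57 err 0.0007 px [272. 198.]
c [0.5892 0.3959] top 0.0558 n 174 err 0.0013 px [152. 220.]
c [ 0.5349 -0.0424] top 0.1053 n 593 err 0.0016 px [330. 222.]
t 25.8 p [0.613  0.1205 0.1963] yaw 89.85 q1,q6 [0.016 0.019] tilt [-0.07 -0.03] gap 1.003 F [-0.1 -1.1 -0.1] Tz 0.03 g 0.0
turn -0.15deg cw: 1 rows rz -0.00040
[0.6136 0.121  0.19  ] 1 rows dp [0.00092 0.00127 0.01258]
[0.6136 0.121  0.052 ] 4 rows dp [0.    0.    0.069]
```

```bash
python3 -m crank '[{"dp":[0,0.001,0.06],"delta_rot":[0,0,0],"fingers":1},{"dp":[0,0,0.06],"delta_rot":[0,0,0],"fingers":1},{"dp":[0,0,0.06],"delta_rot":[0,0,0],"fingers":1},{"dp":[0,0,0.06],"delta_rot":[0,0,0],"fingers":1},{"dp":[0,0,0.048],"delta_rot":[0,0,0],"fingers":1},{"dp":[0,0,0],"delta_rot":[0,0,0],"fingers":1},{"dp":[0,0,0],"delta_rot":[0,0,0],"fingers":-1},{"dp":[0,0,0],"delta_rot":[0,0,0],"fingers":-1},{"dp":[0,0,0],"delta_rot":[0,0,0],"fingers":-1},{"dp":[0,0,0],"delta_rot":[0,0,0],"fingers":-1},{"dp":[0,0,0],"delta_rot":[0,0,0],"fingers":-1},{"dp":[0,0,0],"delta_rot":[0,0,0],"fingers":-1}]' 30
python3 plan.py
python3 -m crank '[{"dp":[0,0,-0.03],"delta_rot":[0,0,0],"fingers":-1},{"dp":[0,0,-0.06],"delta_rot":[0,0,0],"fingers":-1},{"dp":[0,0,-0.06],"delta_rot":[0,0,0],"fingers":-1},{"dp":[0,0,-0.07],"delta_rot":[0,0,0],"fingers":-1},{"dp":[0,0,-0.07],"delta_rot":[0,0,0],"fingers":-1},{"dp":[0,0,-0.03],"delta_rot":[0,0,0],"fingers":-1},{"dp":[0,0,0],"delta_rot":[0,0,0],"fingers":-1},{"dp":[0,0,0],"delta_rot":[0,0,0],"fingers":-1}]'
python3 plan.py 90 .535 -.045 .21 .535 -.045 .128
```

```text
t: 26.8
tcp_pos: [0.6153, 0.1214, 0.0542]
tool_rot: [0.708, 0.706, 0.001, 0.001]
force: [0.3, -0.7, 5.0]
finger_gap: 0.746
gripper_force: 33.4
t 26.8 p [0.6153 0.1214 0.0542] yaw 89.9 q1,q6 [0.017 0.019] tilt [ 0.19 -0.  ] gap 0.746 F [ 0.3 -0.7  5. ] Tz -0.02 g 33.4
t: 27.47
tcp_pos: [0.6144, 0.1215, 0.2135]
tool_rot: [0.708, 0.706, 0.001, 0.001]
force: [0.1, -0.3, -1.1]
finger_gap: 0.742
gripper_force: 33.4
t 27.5 p [0.6144 0.1215 0.2135] yaw 89.9 q1,q6 [0.017 0.019] tilt [0.12 0.  ] gap 0.742 F [ 0.1 -0.3 -1.1] Tz 0.01 g 33.4
turn -0.10deg cw: 1 rows rz -0.00028
[ 0.535 -0.045  0.21 ] 6 rows dp [-0.05549 -0.02645  0.00117]
[ 0.535 -0.045  0.128] 3 rows dp [0.      0.      0.05467]
```

```bash
python3 -m crank '[{"dp":[-0.0555,-0.026,0],"delta_rot":[0,0,0],"fingers":-1},{"dp":[-0.0555,-0.026,0],"delta_rot":[0,0,0],"fingers":-1},{"dp":[-0.0555,-0.026,0],"delta_rot":[0,0,0],"fingers":-1},{"dp":[-0.0555,-0.026,0],"delta_rot":[0,0,0],"fingers":-1},{"dp":[-0.0555,-0.026,0],"delta_rot":[0,0,0],"fingers":-1},{"dp":[-0.0555,-0.026,0],"delta_rot":[0,0,0],"fingers":-1},{"dp":[0,0,0],"delta_rot":[0,0,0],"fingers":-1},{"dp":[0,0,0],"delta_rot":[0,0,0],"fingers":-1},{"dp":[0,0,0],"delta_rot":[0,0,0],"fingers":-1},{"dp":[0,0,0],"delta_rot":[0,0,0],"fingers":-1}]'
python3 plan.py 90 .535 -.045 .21 .535 -.045 .128
python3 - <<'E'
from h import *
im,d,P=look("side"); cv2.imwrite("pics/g3.png",cv2.resize(im[110:270,230:390],None,fx=3,fy=3)[:,:,::-1])
E
```

```text
t: 28.3
tcp_pos: [0.5358, -0.044, 0.2116]
tool_rot: [0.707, 0.707, -0.0, -0.001]
force: [0.5, -0.2, -0.7]
finger_gap: 0.75
gripper_force: 33.5
t 28.3 p [ 0.5358 -0.044   0.2116] yaw 89.94 q1,q6 [-0.29  -0.289] tilt [-0.09  0.05] gap 0.75 F [ 0.5 -0.2 -0.7] Tz 0.02 g 33.5
turn -0.06deg cw: 1 rows rz -0.00017
[ 0.535 -0.045  0.21 ] 1 rows dp [-0.00191 -0.00152  0.00314]
[ 0.535 -0.045  0.128] 3 rows dp [0.      0.      0.05467]
```

View pics/g3.png

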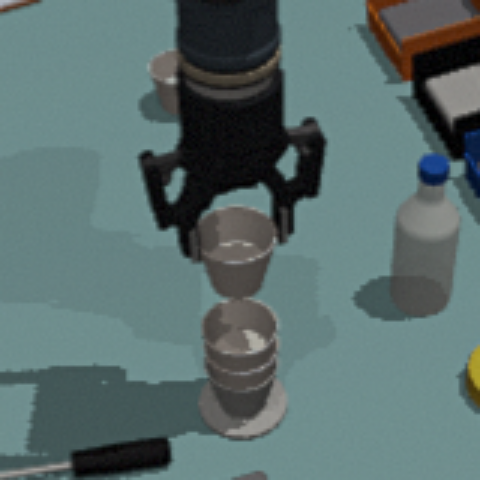

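The held cup is upright and the stack has two cups neatly in place. Lower.

```bash
python3 -m crank '[{"dp":[-0.0015,-0.001,0.05],"delta_rot":[0,0,0],"fingers":-1},{"dp":[0,0,0.05],"delta_rot":[0,0,0],"fingers":-1},{"dp":[0,0,0.035],"delta_rot":[0,0,0],"fingers":-1},{"dp":[0,0,0.02],"delta_rot":[0,0,0],"fingers":-1},{"dp":[0,0,0.012],"delta_rot":[0,0,0],"fingers":-1},{"dp":[0,0,0],"delta_rot":[0,0,0],"fingers":-1},{"dp":[0,0,0],"delta_rot":[0,0,0],"fingers":-1}]'
python3 plan.py
python3 -m crank '[{"dp":[0,0,0],"delta_rot":[0,0,0],"fingers":1},{"dp":[0,0,0],"delta_rot":[0,0,0],"fingers":1},{"dp":[0,0,0],"delta_rot":[0,0,0],"fingers":1},{"dp":[0,0,0],"delta_rot":[0,0,0],"fingers":1},{"dp":[0,0,0],"delta_rot":[0,0,0],"fingers":1},{"dp":[0,0,-0.03],"delta_rot":[0,0,0],"fingers":1},{"dp":[0,0,-0.06],"delta_rot":[0,0,0],"fingers":1},{"dp":[0,0,-0.06],"delta_rot":[0,0,0],"fingers":1},{"dp":[0,0,-0.03],"delta_rot":[0,0,0],"fingers":1}]'
python3 plan.py 90 .5889 .3 .21 .5889 .3968 .21 .5889 .3968 .052
```

```text
t: 28.93
tcp_pos: [0.5359, -0.0455, 0.1293]
tool_rot: [0.708, 0.707, 0.0, 0.0]
force: [-0.6, -0.2, -0.5]
finger_gap: 0.749
gripper_force: 33.4
t 28.9 p [ 0.5359 -0.0455  0.1293] yaw 89.93 q1,q6 [-0.293 -0.291] tilt [ 0.04 -0.01] gap 0.749 F [-0.6 -0.2 -0.5] Tz 0.01 g 33.4
t: 29.68
tcp_pos: [0.5367, -0.0462, 0.2222]
tool_rot: [0.708, 0.706, 0.001, 0.002]
force: [0.9, -0.0, 0.1]
finger_gap: 0.999
gripper_force: 0.0
t 29.7 p [ 0.5367 -0.0462  0.2222] yaw 89.89 q1,q6 [-0.293 -0.291] tilt [ 0.27 -0.08] gap 0.999 F [ 0.9 -0.   0.1] Tz -0.05 g 0.0
turn -0.11deg cw: 1 rows rz -0.00032
[0.5889 0.3    0.21  ] 11 rows dp [0.06294 0.00949 0.00222]
[0.5889 0.3968 0.21  ] 3 rows dp [ 0.06453 -0.      -0.     ]
[0.5889 0.3968 0.052 ] 5 rows dp [0.     0.     0.0632]
```

```bash
python3 -m crank '[{"dp":[0.068,0.0083,0],"delta_rot":[0,0,0],"fingers":1},{"dp":[0.068,0.0083,0],"delta_rot":[0,0,0],"fingers":1},{"dp":[0.068,0.0083,0],"delta_rot":[0,0,0],"fingers":1},{"dp":[0.068,0.0083,0],"delta_rot":[0,0,0],"fingers":1},{"dp":[0.068,0.0083,0],"delta_rot":[0,0,0],"fingers":1},{"dp":[0.068,0.0083,0],"delta_rot":[0,0,0],"fingers":1},{"dp":[0.068,0.0083,0],"delta_rot":[0,0,0],"fingers":1},{"dp":[0.068,0.0083,0],"delta_rot":[0,0,0],"fingers":1},{"dp":[0.068,0.0083,0],"delta_rot":[0,0,0],"fingers":1},{"dp":[0.068,0.0083,0],"delta_rot":[0,0,0],"fingers":1},{"dp":[0.068,0.0083,0],"delta_rot":[0,0,0],"fingers":1},{"dp":[0.034,0.004,0],"delta_rot":[0,0,0],"fingers":1}]'
python3 loc.py
python3 plan.py 90 .5889 .3968 .19 .5889 .3968 .052
```

```text
t: 30.68
tcp_pos: [0.5837, 0.3492, 0.2191]
tool_rot: [0.707, 0.707, 0.001, -0.0]
force: [0.6, -0.6, -0.1]
finger_gap: 0.998
gripper_force: 0.0
c [0.7586 0.033 ] top 0.1477 n 508 err 0.0011 px [294. 152.]
c [ 0.535 -0.044] top 0.1276 n 656 err 0.0016 px [331. 221.]
c [0.5883 0.3973] top 0.0562 n 193 err 0.0015 px [156. 219.]
t 30.7 p [0.5838 0.3511 0.2191] yaw 90.11 q1,q6 [0.377 0.374] tilt [0.12 0.22] gap 1.005 F [0.8 1.9 0.6] Tz 0.02 g 0.0
turn 0.11deg cw: 1 rows rz 0.00032
[0.5889 0.3968 0.19  ] 2 rows dp [0.04568 0.00507 0.02907]
[0.5889 0.3968 0.052 ] 4 rows dp [0.    0.    0.069]
```

```bash
python3 -m crank '[{"dp":[0.0457,0.005,0.0290],"delta_rot":[0,0,0],"fingers":1},{"dp":[0.0457,0.005,0.0290],"delta_rot":[0,0,0],"fingers":1},{"dp":[0,0,0],"delta_rot":[0,0,0],"fingers":1},{"dp":[0,0,0],"delta_rot":[0,0,0],"fingers":1},{"dp":[0,0,0],"delta_rot":[0,0,0],"fingers":1}]'
python3 plan.py 90 .5887 .397 .052
```

```text
t: 31.15
tcp_pos: [0.5888, 0.3901, 0.19]
tool_rot: [0.708, 0.706, -0.0, 0.0]
force: [0.1, -0.1, 0.3]
finger_gap: 0.998
gripper_force: 0.0
t 31.1 p [0.5888 0.3901 0.19  ] yaw 89.88 q1,q6 [0.428 0.43 ] tilt [-0.03 -0.05] gap 0.998 F [ 0.1 -0.1  0.3] Tz 0.02 g 0.0
turn -0.12deg cw: 1 rows rz -0.00032
[0.5887 0.397  0.052 ] 4 rows dp [ 3.450e-03 -3.000e-05  6.898e-02]
```

```bash
python3 -m crank '[{"dp":[0.0138,0,0.06],"delta_rot":[0,0,0],"fingers":1},{"dp":[0,0,0.06],"delta_rot":[0,0,0],"fingers":1},{"dp":[0,0,0.06],"delta_rot":[0,0,0],"fingers":1},{"dp":[0,0,0.06],"delta_rot":[0,0,0],"fingers":1},{"dp":[0,0,0.036],"delta_rot":[0,0,0],"fingers":1},{"dp":[0,0,0],"delta_rot":[0,0,0],"fingers":1},{"dp":[0,0,0],"delta_rot":[0,0,0],"fingers":-1},{"dp":[0,0,0],"delta_rot":[0,0,0],"fingers":-1},{"dp":[0,0,0],"delta_rot":[0,0,0],"fingers":-1},{"dp":[0,0,0],"delta_rot":[0,0,0],"fingers":-1},{"dp":[0,0,0],"delta_rot":[0,0,0],"fingers":-1},{"dp":[0,0,0],"delta_rot":[0,0,0],"fingers":-1}]' 30
python3 plan.py
python3 -m crank '[{"dp":[0,0,-0.03],"delta_rot":[0,0,0],"fingers":-1},{"dp":[0,0,-0.06],"delta_rot":[0,0,0],"fingers":-1},{"dp":[0,0,-0.06],"delta_rot":[0,0,0],"fingers":-1},{"dp":[0,0,-0.07],"delta_rot":[0,0,0],"fingers":-1},{"dp":[0,0,-0.07],"delta_rot":[0,0,0],"fingers":-1},{"dp":[0,0,-0.07],"delta_rot":[0,0,0],"fingers":-1},{"dp":[0,0,0],"delta_rot":[0,0,0],"fingers":-1},{"dp":[0,0,0],"delta_rot":[0,0,0],"fingers":-1}]'
python3 plan.py 90 .535 -.045 .23 .535 -.045 .15
```

```text
t: 32.15
tcp_pos: [0.5905, 0.3984, 0.0545]
tool_rot: [0.708, 0.706, 0.002, 0.001]
force: [-0.7, -0.1, 6.1]
finger_gap: 0.745
gripper_force: 33.4
t 32.1 p [0.5905 0.3984 0.0545] yaw 89.9 q1,q6 [0.437 0.439] tilt [0.25 0.1 ] gap 0.745 F [-0.7 -0.1  6.1] Tz -0.04 g 33.4
t: 32.82
tcp_pos: [0.5901, 0.3985, 0.2365]
tool_rot: [0.708, 0.706, 0.003, 0.001]
force: [-0.7, -0.6, -1.2]
finger_gap: 0.74
gripper_force: 33.4
t 32.8 p [0.5901 0.3985 0.2365] yaw 89.9 q1,q6 [0.437 0.439] tilt [0.38 0.18] gap 0.74 F [-0.7 -0.6 -1.2] Tz 0.03 g 33.4
turn -0.10deg cw: 1 rows rz -0.00027
[ 0.535 -0.045  0.23 ] 13 rows dp [-0.06823 -0.00848  0.001  ]
[ 0.535 -0.045  0.15 ] 3 rows dp [0.      0.      0.05333]
```

```bash
python3 -m crank '[{"dp":[-0.068,-0.0083,0],"delta_rot":[0,0,0],"fingers":-1},{"dp":[-0.068,-0.0083,0],"delta_rot":[0,0,0],"fingers":-1},{"dp":[-0.068,-0.0083,0],"delta_rot":[0,0,0],"fingers":-1},{"dp":[-0.068,-0.0083,0],"delta_rot":[0,0,0],"fingers":-1},{"dp":[-0.068,-0.0083,0],"delta_rot":[0,0,0],"fingers":-1},{"dp":[-0.068,-0.0083,0],"delta_rot":[0,0,0],"fingers":-1},{"dp":[-0.068,-0.0083,0],"delta_rot":[0,0,0],"fingers":-1},{"dp":[-0.068,-0.0083,0],"delta_rot":[0,0,0],"fingers":-1},{"dp":[-0.068,-0.0083,0],"delta_rot":[0,0,0],"fingers":-1},{"dp":[-0.068,-0.0083,0],"delta_rot":[0,0,0],"fingers":-1},{"dp":[-0.068,-0.0083,0],"delta_rot":[0,0,0],"fingers":-1},{"dp":[-0.068,-0.0083,0],"delta_rot":[0,0,0],"fingers":-1}]'
python3 -m crank '[{"dp":[-0.068,-0.0083,0],"delta_rot":[0,0,0],"fingers":-1},{"dp":[0,0,0],"delta_rot":[0,0,0],"fingers":-1},{"dp":[0,0,0],"delta_rot":[0,0,0],"fingers":-1},{"dp":[0,0,0],"delta_rot":[0,0,0],"fingers":-1},{"dp":[0,0,0],"delta_rot":[0,0,0],"fingers":-1}]'
python3 plan.py 90 .535 -.045 .23 .535 -.045 .15
python3 - <<'E'
from h import *
im,d,P=look("side"); cv2.imwrite("pics/g4.png",cv2.resize(im[100:260,230:390],None,fx=3,fy=3)[:,:,::-1])
E
```

```text
t: 33.82
tcp_pos: [0.5364, -0.0113, 0.2307]
tool_rot: [0.708, 0.706, -0.001, -0.002]
force: [0.7, -0.7, -0.7]
finger_gap: 0.747
gripper_force: 33.4
t: 34.23
tcp_pos: [0.5334, -0.0429, 0.2314]
tool_rot: [0.707, 0.707, -0.0, -0.001]
force: [0.6, 0.1, -0.9]
finger_gap: 0.742
gripper_force: 33.4
t 34.2 p [ 0.5334 -0.0429  0.2314] yaw 89.95 q1,q6 [-0.289 -0.289] tilt [-0.11  0.05] gap 0.742 F [ 0.6  0.1 -0.9] Tz 0.02 g 33.4
turn -0.05deg cw: 1 rows rz -0.00014
[ 0.535 -0.045  0.23 ] 1 rows dp [-0.00413  0.00315  0.00273]
[ 0.535 -0.045  0.15 ] 3 rows dp [0.      0.      0.05333]
```

View pics/g4.png

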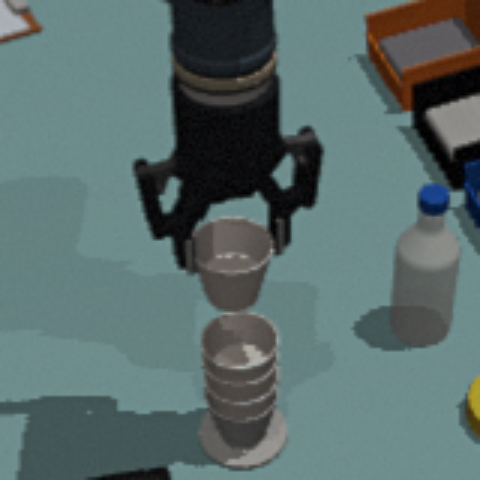

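The last cup is upright over three seated ones. Lower it by about 81 mm to .1505, release it and rise well clear.

```bash
python3 -m crank '[{"dp":[-0.004,0.002,0.05],"delta_rot":[0,0,0],"fingers":-1},{"dp":[0,0,0.05],"delta_rot":[0,0,0],"fingers":-1},{"dp":[0,0,0.035],"delta_rot":[0,0,0],"fingers":-1},{"dp":[0,0,0.016],"delta_rot":[0,0,0],"fingers":-1},{"dp":[0,0,0.01],"delta_rot":[0,0,0],"fingers":-1},{"dp":[0,0,0],"delta_rot":[0,0,0],"fingers":-1},{"dp":[0,0,0],"delta_rot":[0,0,0],"fingers":-1}]'
python3 plan.py
python3 -m crank '[{"dp":[0,0,0],"delta_rot":[0,0,0],"fingers":1},{"dp":[0,0,0],"delta_rot":[0,0,0],"fingers":1},{"dp":[0,0,0],"delta_rot":[0,0,0],"fingers":1},{"dp":[0,0,0],"delta_rot":[0,0,0],"fingers":1},{"dp":[0,0,0],"delta_rot":[0,0,0],"fingers":1},{"dp":[0,0,-0.03],"delta_rot":[0,0,0],"fingers":1},{"dp":[0,0,-0.06],"delta_rot":[0,0,0],"fingers":1},{"dp":[0,0,-0.06],"delta_rot":[0,0,0],"fingers":1},{"dp":[0,0,-0.06],"delta_rot":[0,0,0],"fingers":1}]'
python3 -m crank '[{"dp":[0.06,0,0],"delta_rot":[0,0,0],"fingers":1},{"dp":[0.06,0,0],"delta_rot":[0,0,0],"fingers":1},{"dp":[0.06,0,0],"delta_rot":[0,0,0],"fingers":1},{"dp":[0.06,0,0],"delta_rot":[0,0,0],"fingers":1},{"dp":[0.06,0,0],"delta_rot":[0,0,0],"fingers":1},{"dp":[0.06,0,0],"delta_rot":[0,0,0],"fingers":1},{"dp":[0.06,0,0],"delta_rot":[0,0,0],"fingers":1},{"dp":[0.06,0,0],"delta_rot":[0,0,0],"fingers":1},{"dp":[0,0,0],"delta_rot":[0,0,0],"fingers":1},{"dp":[0,0,0],"delta_rot":[0,0,0],"fingers":1},{"dp":[0,0,0],"delta_rot":[0,0,0],"fingers":1},{"dp":[0,0,0],"delta_rot":[0,0,0],"fingers":1}]'
python3 loc.py
python3 - <<'E'
from marks import *
im,d,P=look("side","end"); print(marks(im,P,(.478,-.198),.056,.095,.008,.026,70))
E
```

```text
t: 34.87
tcp_pos: [0.5356, -0.0458, 0.152]
tool_rot: [0.708, 0.707, 0.0, 0.0]
force: [-0.1, -0.2, 0.6]
finger_gap: 0.741
gripper_force: 33.4
t 34.9 p [ 0.5356 -0.0458  0.152 ] yaw 89.94 q1,q6 [-0.293 -0.292] tilt [ 0.05 -0.02] gap 0.741 F [-0.1 -0.2  0.6] Tz 0.05 g 33.4
t: 35.62
tcp_pos: [0.5346, -0.0461, 0.2575]
tool_rot: [0.708, 0.706, -0.0, -0.001]
force: [1.4, -0.6, 0.1]
finger_gap: 0.998
gripper_force: 0.0
t: 36.62
tcp_pos: [0.5355, 0.1928, 0.2564]
tool_rot: [0.708, 0.706, -0.0, 0.0]
force: [-0.5, -0.4, -0.7]
finger_gap: 1.002
gripper_force: 0.0
c [0.7583 0.0335] top 0.1488 n 510 err 0.001 px [294. 152.]
c [ 0.5341 -0.0441] top 0.1494 n 710 err 0.0016 px [331. 221.]
[(12, 119.0, 0.0148, 0.087)]
```

View pics/end.png

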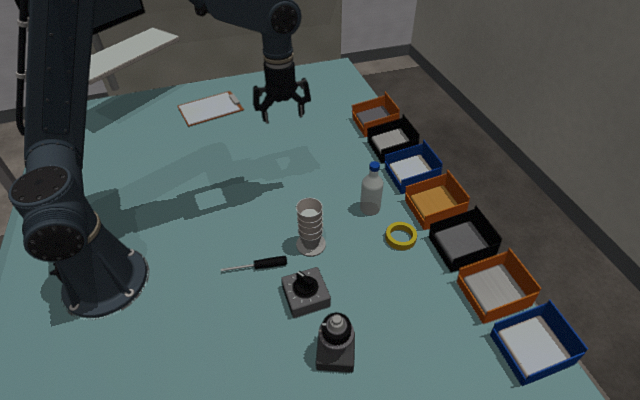

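The stack at (311,225) is upright with four cups, rim at 148 mm, and no cups are left on the table. The collar and knob are unchanged. I'm handing it in.

```bash
python3 -c "
from station import manip
print(manip.sign_off())"
```

```text
the job is handed in; nothing more can be done
None
```

The job is handed in: by my camera checks the collar is at its stop mark, the selector is four clicks clockwise, and all four cups present are nested in the holder, but the sign-off returned no verdict.

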